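# Lay the angle plate down against the fence

## Robot

A 6-joint arm with a two-finger parallel gripper is mounted at the origin on the work surface. World frame = base frame: x ahead of the robot, y to its left, z up, the work surface at z = 0. Lengths are in mm, angles in rad, forces in N, time in s.
With the tool pointing down it reaches from about 300 to 775 mm from the base axis. Payload 14.6 kg.
Tool frame: the origin (TCP) lies between the finger pads; the fingertips stand 19 mm ahead of it and the grasp point (between the pads) is the TCP; x points along the fingers, y is the direction in which the jaws open and shut, and the axes are right-handed (so a half turn about x gives the same grasp; the last joint's range is limited). The gripper opens to 94 mm and grips with 3 to 60 N. Pads are 16 mm wide; open, the fingers measure 119 mm over their backs; the gripper's body (75 mm by 177 mm) begins 78 mm behind the grasp point.
Start: joints at [1.084, 0.3, 1.521, -0, 1.321, -0.067], TCP at [224.164, 502.235, 224.446] pointing down, gripper open.
Joint ranges: [-3.03, 3.03], [-0.79, 2.21], [0.23, 2.52], [-1.04, 4.18], [0, 3.07], [-2.55, 2.55]. Speed limits (rad/s): [2.22, 2.22, 2.57, 3.14, 3.14, 3.14].

## Interface

Orientations are given as [roll, pitch, yaw] about the fixed x, y, z axes, in that order (R = Rz(yaw) Ry(pitch) Rx(roll)).
In Python, from cell import manip gives the robot as it stands.
- The arm moves only by the tool jog_arm, never from a script. Its argument "series" is one flat list of numbers, 7 for each row, row after row: the turn, a rotation vector about the world's x, y, z in rad, then the shift along the world's x, y, z in m, then the opening, from -1 (shut) to 1 (fully open). A call has 1 to 20 rows; each row is the pose to reach, as a shift and turn from the pose commanded when the call began; what a row does not reach only later rows make up. A row lasts 1/8 s, in which the tool goes at most 62.5 mm and 10.7 degrees, less where a joint would pass 70% of its speed; a pose out of reach is approached as far as the arm can. A call with a gripper value outside its range is refused whole. The fingers move at their own pace and stop on an object; "squeeze" is the grip in N (left out, the last holds). Time passes only in rows, so rows that repeat a pose let the fingers close. It gives the time, the measured TCP pose, the force and the opening at its end, in the units of the state.
- manip.read_state(): the state, without advancing time (a new reading comes with each control period).
- manip.camera(name): name is "scene" or "side" or "wrist"; returns a dict with "color" (400x640x3 uint8, blue, green, red), "range_z" (400x640 float32, mm along the optical axis (not along the pixel's ray), 0 where there is no reading), "fx", "fy", "cx", "cy" (pixels), "pose" (4x4, takes a point from camera to world coordinates); the wrist camera has in their place "mount" (4x4, takes a point from camera to tool coordinates, whose origin is the TCP and whose axes are the tool frame's). Camera axes: x right, y down, z forward; pixel columns grow to the right and rows downward; lengths in mm; the calibration is good to about 2 mm. A picture is of the moment at which its call begins: read the wrist's pose just before it.
- manip.sign_off(): hands the job in, once; it reports no verdict.
The state is a dict: "clock": time; "joints": joint angles; "qd": joint speeds; "effort": joint torques, N m; "eef_pos": TCP position; "eef_rot": TCP orientation; "wrist_force": force on the tool from outside, world axes, zero at the start; "moment": the same for the moment, N m; "finger_gap": finger opening in mm.
Only numpy, scipy, OpenCV 4.12 (cv2) and the standard library are available. Lean on these libraries where they do the work, as an engineer would, in place of code of your own. Each camera call takes 0.05 s, during which the arm holds its last target.

## Task

Get the set-up plate ready for a chassis: tip the upright aluminium angle plate over towards the blue fence and ease it down gently, so that its tall leg lies flat on the board without dropping (a fingertip in the angle between its legs can start it off and then hold back the short leg as it comes over). Then push it from behind along the board until the whole end of the tall leg is up against the fence and square to it, and move clear. Only touch and push it lightly: do not grip it or lift it off the board, and leave everything else where it is.

Things in the scene. Friction and masses are not known exactly. Their poses are not given: they have to be found in the camera images.
- board: fixed plywood set-up board, 360 x 240 x 12 mm, flat on the table (its upper face is 12 mm above the table). Origin under its centre; +x runs along its length towards the blue fence, z up. The fence is a blue bar 20 mm thick, 180 mm long across the board and 18 mm high above the board, its near face at x = +150 mm
- fence (a point): middle of the lower edge of the fence's near face (the stop face), at the board's upper face; axes as the board's
- angle: loose L-shaped aluminium angle plate, 0.28 to 0.43 kg, 70 mm wide (y), 8 mm thick. Starts upright: tall leg z 0 to 150 mm, x -8 to 0; short leg (foot) on the board, x -85 to 0, z 0 to 8, pointing away from the fence. Origin: middle of the heel edge (bottom edge on the fence side) about which it tips. Start axes: x to the fence, z up the tall leg. Lying as wanted: z to the fence, x down
- foot_end (a point): middle of the short leg's free end, upper (inner) side: x = -85, z = 8 mm in the angle plate's frame, axes as its. On the board at the start; 85 mm up when the plate lies as wanted. The plate is past balance after 20 degrees of tipping, and then falls hard unless this leg is held back. The heel starts 175 to 200 mm from the fence face, so after tipping a gap of 25 to 50 mm or a little more is left; it may slide back a little as it is eased down
- top_edge (a point): middle of the tall leg's top edge on the fence side, 150 mm above the heel edge along the angle plate's z: the edge that must end against the fence; axes as the angle plate's
- tyre: bystander on the board: black rubber tyre, 26 mm across, 16 mm high, origin under its centre
- motor: bystander on the board: small steel motor 30 x 22 x 20 mm, origin under its centre
- jar: bystander on the board: amber jar with white lid, 28 mm across, 32 mm high, origin under its centre
- yellow_car: bystander on the table: yellow slot car 138 x 66 x 36 mm, origin under its centre
- red_car: bystander on the table: red slot car 138 x 66 x 36 mm, origin under its centre
- water: bystander on the table: clear bottle with blue label, 64 mm across, 200 mm tall, origin under its centre
- driver: bystander on the table: screwdriver with black handle, lying, about 200 mm long
Not all that is in view belongs to the job. Leave any green look-alike of the angle alone.

How it is judged:
By the outcome, as a careful person would: the job done as asked, in the order asked, and still so for the second after the job is handed in, with the robot touching nothing.
It also fails if it takes over 64 s, if anything falls off the work surface, if the arm or the gripper's body presses on something with over 40 N, if the wrist force passes 120 N, or if a joint passes its speed limit or range.

## Working session

There is one attempt and no reset: what is moved stays moved. The work goes in short steps, Python scripts to look and compute and a tool call to move; the robot and the scene stay as the last step left them, time stands still between calls to the robot, and variables do not carry over. Pictures are saved under pics/ and viewed, and the job is handed in when it is done.

Besides the shell and the picture viewer there is one more tool, called after ">>>" as name(argument=value, ...) on one line, values as JSON. jog_arm: Moves the arm, as the interface text tells. Its arguments: {"type":"object","properties":{"series":{"type":"array","items":{"type":"number"}},"squeeze":{"type":"number"}},"required":["series"]}

```bash
ls; mkdir -p pics
python3 - <<'E'
from cell import manip
import cv2,numpy as np
print(manip.read_state())
for n in ["scene","side","wrist"]:
    c=manip.camera(n); cv2.imwrite(f"pics/{n}0.png",c["color"]); np.savez(f"pics/{n}0.npz",**c)
    print(n,c["fx"],c["cx"],c["cy"],np.round(c.get("pose",c.get("mount")),3).tolist())
E
```

```text
pics
{'clock': 0.0, 'joints': array([ 1.08441374e+00,  3.00445529e-01,  1.52158529e+00, -7.32246481e-06,
        1.32071050e+00, -6.65922735e-02]), 'qd': array([-0.00165289,  0.00018613,  0.00149644, -0.00207461,  0.00316977,
       -0.00093417]), 'effort': array([-3.63433232e-03, -5.31800151e+01, -3.52734053e+01,  7.06392643e-02,
        2.44160666e-02, -6.64644745e-05]), 'eef_pos': array([224.04826908, 502.02804639, 223.8985693 ]), 'eef_rot': array([-1.63121404,  1.56964764, -2.05100254]), 'wrist_force': array([ 0.19318429, -1.21036913, -0.12300064]), 'moment': array([-0.05252266, -0.04195887, -0.00705826]), 'finger_gap': 93.9830885363024}
scene 409.55308869460475 314.40660433711497 202.04449681495987 [[-0.474, 0.698, -0.537, 1169.019], [0.88, 0.38, -0.284, 296.604], [0.006, -0.607, -0.795, 1039.93], [0.0, 0.0, 0.0, 1.0]]
side 391.3350480989291 314.4501551952697 195.89491766725874 [[-0.994, -0.074, 0.077, 434.746], [-0.106, 0.72, -0.685, 870.606], [-0.005, -0.69, -0.724, 1087.08], [0.0, 0.0, 0.0, 1.0]]
wrist 348.1957793851725 319.18874615256186 196.41766920743436 [[0.0, -0.227, 0.974, -161.215], [1.0, -0.001, -0.001, -0.354], [0.001, 0.974, 0.227, -65.485], [0.0, 0.0, 0.0, 1.0]]
```

View pics/scene0.png

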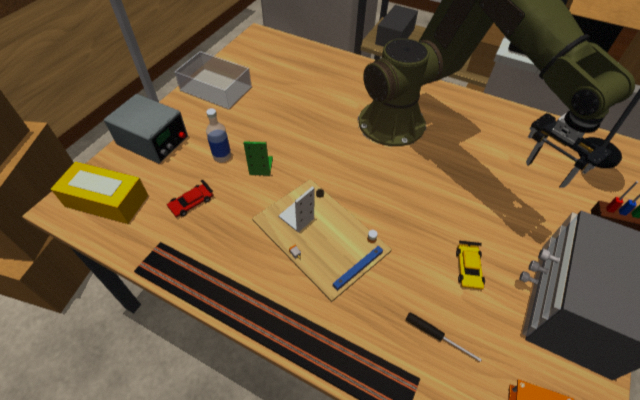

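View pics/side0.png

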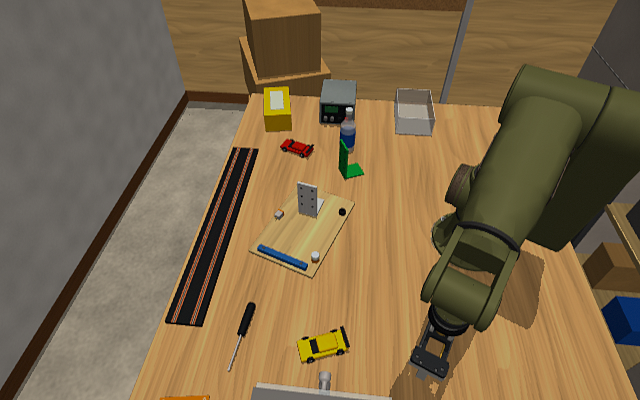

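View pics/wrist0.png

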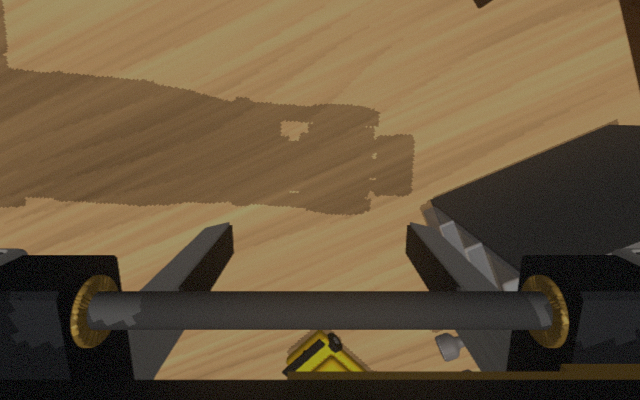

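The grey angle stands on the board at scene (300,210) and side (308,200). The blue fence is at scene (358,268) and the green look-alike at scene (258,158). The grey one is the target, because it is aluminium and stands on the board. I'll check it in an enlarged crop and measure.

```bash
cat > h.py <<'E'
import numpy as np,cv2
def load(n): return dict(np.load(f"pics/{n}.npz"))
def ray(c,u,v,z):
    d=np.array([(u-c["cx"])/c["fx"],(v-c["cy"])/c["fy"],1.0]); P=c["pose"]
    d=P[:3,:3]@d; o=P[:3,3]; return o+d*(z-o[2])/d[2]
def cloud(c):
    Z=c["range_z"]; v,u=np.mgrid[:Z.shape[0],:Z.shape[1]]
    p=np.stack([(u-c["cx"])/c["fx"]*Z,(v-c["cy"])/c["fy"]*Z,Z],-1)
    return p@c["pose"][:3,:3].T+c["pose"][:3,3]
def proj(c,p):
    P=c["pose"]; q=P[:3,:3].T@(np.asarray(p)-P[:3,3]); return q[0]/q[2]*c["fx"]+c["cx"],q[1]/q[2]*c["fy"]+c["cy"]
def two(c1,uv1,c2,uv2):
    A=[];b=[]
    for c,(u,v) in((c1,uv1),(c2,uv2)):
        P=c["pose"]; d=P[:3,:3]@np.array([(u-c["cx"])/c["fx"],(v-c["cy"])/c["fy"],1.0]); d/=np.linalg.norm(d)
        M=np.eye(3)-np.outer(d,d); A.append(M); b.append(M@P[:3,3])
    return np.linalg.lstsq(np.vstack(A),np.hstack(b),rcond=None)[0]
def crop(n,c,u,v,w,h,k): cv2.imwrite(f"pics/{n}.png",cv2.resize(c["color"][v:v+h,u:u+w],None,fx=k,fy=k,interpolation=cv2.INTER_CUBIC))
E
python3 - <<'E'
from h import *
a=load("scene0");b=load("side0")
crop("sc1",a,245,175,155,125,5);crop("si1",b,240,170,130,115,5)
for n,c in(("scene",a),("side",b)):
    hsv=cv2.cvtColor(c["color"],cv2.COLOR_BGR2HSV)
    m=((hsv[...,0]>95)&(hsv[...,0]<125)&(hsv[...,1]>120)&(hsv[...,2]>50)).astype(np.uint8)
    k,l,s,ce=cv2.connectedComponentsWithStats(m)
    for i in range(1,k):
        if s[i,4]>60: 
            q=cv2.boxPoints(cv2.minAreaRect(np.argwhere(l==i)[:,::-1].astype(np.float32)))
            print(n,s[i],ce[i].round(1),q.round(1).tolist())
E
```

```text
scene [209 138  20  19 240] [219.4 148.2] [[208.8000030517578, 141.0], [225.89999389648438, 137.60000610351562], [229.3000030517578, 154.3000030517578], [212.1999969482422, 157.8000030517578]]
scene [621 200  15  15 104] [628.6 207.1] [[620.5, 212.6999969482422], [629.5999755859375, 198.5], [636.4000244140625, 202.89999389648438], [627.2999877929688, 217.0]]
scene [334 247  48  42 371] [357.2 267.3] [[332.70001220703125, 283.5], [377.8999938964844, 245.39999389648438], [382.20001220703125, 250.39999389648438], [337.0, 288.5]]
side [340 131  16  17 147] [347.8 139.3] [[339.0, 146.39999389648438], [340.0, 131.0], [355.0, 132.0], [354.0, 147.39999389648438]]
side [257 245  51  25 342] [282.1 256.9] [[256.20001220703125, 249.89999389648438], [258.8999938964844, 243.5], [307.20001220703125, 263.70001220703125], [304.6000061035156, 270.1000061035156]]
side [ 601  296   39   50 1416] [623.7 319.6] [[601.0, 296.0], [639.0, 296.0], [639.0, 345.0], [601.0, 345.0]]
```

View pics/sc1.png

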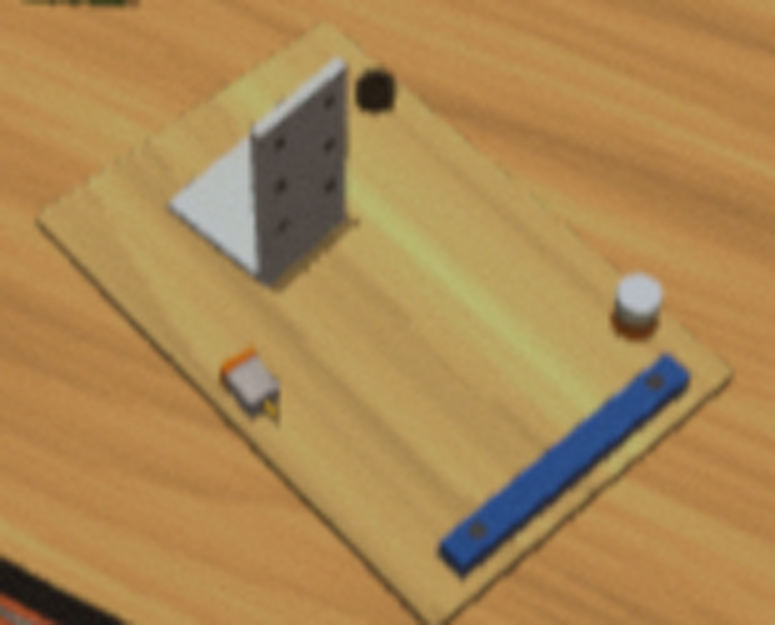

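View pics/si1.png

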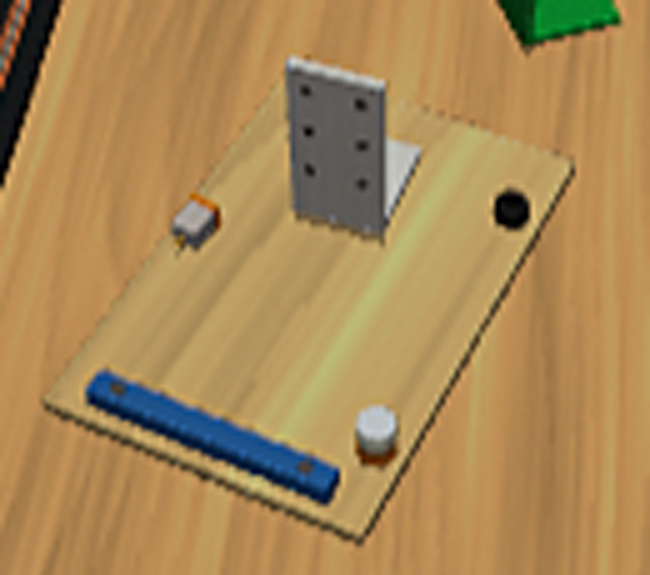

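Run:
```python
from h import *
a=load("scene0");b=load("side0")
S=lambda x,y:(x/5-.4+245,y/5-.4+175)
T=lambda x,y:(x/5-.4+240,y/5-.4+170)
print("board scene",[ray(a,*S(*p),12).round(1).tolist() for p in[(38,218),(325,25),(732,375),(435,622)]])
print("board side",[ray(b,*T(*p),12).round(1).tolist() for p in[(575,163),(360,542),(45,403)]])
print("fence top near edge scene",[ray(a,*S(*p),30).round(1).tolist() for p in[(441,548),(672,354),(690,370),(463,565)]])
print("fence top near side",[ray(b,*T(*p),30).round(1).tolist() for p in[(105,371),(338,470),(325,490),(88,390)]])
print("heel scene",[ray(a,*S(*p),12).round(1).tolist() for p in[(268,284),(348,215),(170,207)]])
print("heel side",[ray(b,*T(*p),12).round(1).tolist() for p in[(294,215),(382,240)]], ray(b,*T(420,152),20))
print("top scene",[ray(a,*S(*p),162).round(1).tolist() for p in[(256,137),(347,68)]])
print("top side",[ray(b,*T(*p),162).round(1).tolist() for p in[(288,67),(385,85)]])
print("tri topL,R",two(a,S(256,137),b,T(288,67)),two(a,S(347,68),b,T(385,85)))
print("jar",ray(a,*S(638,295),44),ray(b,*T(376,425),44),"tyre",ray(a,*S(375,90),28),ray(b,*T(512,208),28),"motor",ray(a,*S(250,380),32),ray(b,*T(197,220),32))
```

```text
board scene [[620.6, -208.5, 12.0], [400.2, -128.7, 12.0], [521.4, 207.3, 12.0], [740.1, 124.6, 12.0]]
board side [[396.0, -130.1, 12.0], [519.4, 210.3, 12.0], [741.6, 125.5, 12.0]]
fence top near edge scene [[708.2, 111.3, 30.0], [536.2, 173.3, 30.0], [541.1, 186.5, 30.0], [711.5, 126.1, 30.0]]
fence top near side [[702.3, 108.2, 30.0], [538.0, 170.1, 30.0], [544.4, 185.9, 30.0], [710.4, 124.7, 30.0]]
heel scene [[595.2, -60.8, 12.0], [527.9, -42.7, 12.0], [574.9, -141.8, 12.0]]
heel side [[597.9, -57.5, 12.0], [531.6, -40.3, 12.0]] [ 511.61739881 -122.05304555   20.        ]
top scene [[599.8, -61.2, 162.0], [534.0, -40.9, 162.0]]
top side [[597.0, -58.9, 162.0], [530.2, -48.5, 162.0]]
tri topL,R [597.60012852 -62.54895349 158.4699018 ] [531.51185005 -43.55407816 162.77050147]
jar [517.53970652 142.17494886  44.        ] [516.33813033 142.68078402  44.        ] tyre [444.48036736 -68.27431486  28.        ] [440.13363421 -66.44310217  28.        ] motor [667.80213161 -30.60858215  32.        ] [663.19108265 -28.45436868  32.        ]
```

The crop confirms the target: grey L-plate with its heel at scene crop (268,284)–(348,215) and its foot pointing away from the fence. I'll work out orientation candidates and check the wrist joints before any contact.

```bash
cat >> h.py <<'E'
from scipy.spatial.transform import Rotation as Ro
def Rplate(yaw,phi,sgn):   # tool frame: x along fingers leaning tip-forward by phi, jaw in the vertical plane
    f=np.array([np.cos(yaw),np.sin(yaw),0]);z=np.array([0,0,1.])
    x=f*np.sin(phi)-z*np.cos(phi); y=sgn*(f*np.cos(phi)+z*np.sin(phi))
    return np.stack([x,y,np.cross(x,y)],1)
def Rlat(yaw,phi,sgn):   # jaw across (plate y)
    f=np.array([np.cos(yaw),np.sin(yaw),0]);z=np.array([0,0,1.])
    x=f*np.sin(phi)-z*np.cos(phi); y=sgn*np.array([-f[1],f[0],0])
    return np.stack([x,y,np.cross(x,y)],1)
E
python3 - <<'E'
from h import *
R0=Ro.from_euler('xyz',[-1.63121404,1.56964764,-2.05100254]).as_matrix()
print(R0.round(3))
j=[1.084,.3,1.521,0,1.321,-.067]
def W(j): return (Ro.from_euler('z',j[0])*Ro.from_euler('y',j[1]+j[2])*Ro.from_euler('z',j[3])*Ro.from_euler('y',j[4])*Ro.from_euler('z',j[5])).as_matrix()
E=W(j).T@R0   # flange->tool
print(E.round(2))
for nm,F in(("plane",Rplate),("lat",Rlat)):
  for sg in(1,-1):
    for ph in(0,30,45):
      R=F(np.radians(75.4),np.radians(ph),sg)
      M=(Ro.from_euler('z',-.1)*Ro.from_euler('y',1.8)).as_matrix().T@R@E.T
      e=Ro.from_matrix(M).as_euler('ZYZ'); 
      print(nm,sg,ph,"j4..6",e.round(2),"rotvec",Ro.from_matrix(R@R0.T).as_rotvec().round(3))
E
```

```text
[[-0.001  0.408  0.913]
 [-0.001  0.913 -0.408]
 [-1.    -0.001 -0.   ]]
[[ 0. -1. -0.]
 [ 0.  0. -1.]
 [ 1.  0.  0.]]
plane 1 0 j4..6 [ 0.    1.34 -1.42] rotvec [ 0.001 -0.     0.165]
plane 1 30 j4..6 [ 0.54  1.3  -1.55] rotvec [ 0.496 -0.174  0.161]
plane 1 45 j4..6 [ 0.81  1.3  -1.63] rotvec [ 0.743 -0.261  0.156]
plane -1 0 j4..6 [-0.    1.34  1.73] rotvec [-1.000e-03 -2.000e-03 -2.977e+00]
plane -1 30 j4..6 [0.54 1.3  1.59] rotvec [ 0.256  0.729 -2.88 ]
plane -1 45 j4..6 [0.81 1.3  1.51] rotvec [ 0.379  1.081 -2.761]
lat 1 0 j4..6 [ 0.    1.34 -2.99] rotvec [1.000e-03 0.000e+00 1.736e+00]
lat 1 30 j4..6 [ 0.54  1.3  -3.12] rotvec [ 0.259 -0.535  1.692]
lat 1 45 j4..6 [0.81 1.3  3.09] rotvec [ 0.386 -0.8    1.636]
lat -1 0 j4..6 [-0.    1.34  0.15] rotvec [ 0.000e+00 -1.000e-03 -1.406e+00]
lat -1 30 j4..6 [0.54 1.29 0.02] rotvec [ 0.513  0.245 -1.372]
lat -1 45 j4..6 [ 0.81  1.3  -0.06] rotvec [ 0.767  0.368 -1.328]
```

```bash
cat > plan.py <<'E'
from h import *
def tool(theta,phi,pt_plate,pt_tool,heel,yaw,sgn=1):
    """TCP pos and R so that tool point pt_tool lies at plate point (x,z) when the plate is tipped theta"""
    t=np.radians(theta);x,z=pt_plate
    X=x*np.cos(t)+z*np.sin(t);Z=-x*np.sin(t)+z*np.cos(t)
    f=np.array([np.cos(yaw),np.sin(yaw),0])
    w=np.array([*heel,12.])+f*X+np.array([0,0,Z])
    R=Rplate(yaw,np.radians(phi),sgn); return w-R@np.array(pt_tool),R
E
python3 - <<'E'
from plan import *
heel=(564,-51.3);yaw=np.radians(75.4);H=48.5
p,R=tool(0,30,(-8-10,87),(19,H,0),heel,yaw)
p0=np.array([224.05,502.03,223.9]); R0=Ro.from_euler('xyz',[-1.63121404,1.56964764,-2.05100254]).as_matrix()
print("target",p,"shift",p-p0,Ro.from_matrix(R@R0.T).as_rotvec().round(3))
E
```

```text
target [ 546.48061696 -118.55794736   91.20448267] shift [ 322.43061696 -620.58794736 -132.69551733] [ 0.496 -0.174  0.161]
```

>>> jog_arm(series=[0.0,0.0,0.0,0.0,0.0,0.06,0.532,0.25,-0.09,0.08,0.1,-0.2,0.06,0.532,0.496,-0.174,0.161,0.2,-0.4,0.06,0.532,0.496,-0.174,0.161,0.322,-0.621,0.06,0.532,0.496,-0.174,0.161,0.322,-0.621,0.06,0.532,0.496,-0.174,0.161,0.322,-0.621,0.06,0.532,0.496,-0.174,0.161,0.322,-0.621,0.06,0.532,0.496,-0.174,0.161,0.322,-0.621,0.06,0.532,0.496,-0.174,0.161,0.322,-0.621,0.06,0.532,0.496,-0.174,0.161,0.322,-0.621,0.06,0.532,0.496,-0.174,0.161,0.322,-0.621,0.06,0.532,0.496,-0.174,0.161,0.322,-0.621,0.06,0.532,0.496,-0.174,0.161,0.322,-0.621,0.06,0.532,0.496,-0.174,0.161,0.322,-0.621,0.06,0.532])

```text
clock: 1.9
eef_pos: [546.6, -120.4, 283.3]
eef_rot: [1.574, 1.045, 1.317]
wrist_force: [-0.1, 0.0, 0.7]
finger_gap: 72.1
```

>>> jog_arm(series=[0,0,0,0,0,-0.05,0.532,0,0,0,0,0,-0.1,0.532,0,0,0,0,0,-0.15,0.532,0,0,0,0,0,-0.18,0.532,0,0,0,0,0,-0.193,0.532,0,0,0,0,0,-0.193,0.532,0,0,0,0,0,-0.193,0.532])

```text
clock: 2.78
eef_pos: [546.7, -118.8, 92.9]
eef_rot: [1.567, 1.046, 1.312]
wrist_force: [0.1, 0.1, 0.1]
finger_gap: 72.1
```

Run:
```python
from cell import manip
from h import *
s=manip.read_state();print(s["eef_pos"],s["eef_rot"],s["wrist_force"],s["joints"].round(2))
a=manip.camera("scene");b=manip.camera("side")
crop("sc2",a,230,100,170,140,4.5);crop("si2",b,230,90,180,150,4)
np.savez("pics/a2.npz",**a);np.savez("pics/b2.npz",**b)
```

```text
[ 546.7043526  -118.84954616   92.874001  ] [1.56664992 1.04618711 1.3123822 ] [0.13368955 0.11295922 0.14628866] [-0.5   0.53  1.62  0.55  1.19 -2.08]
```

View pics/sc2.png

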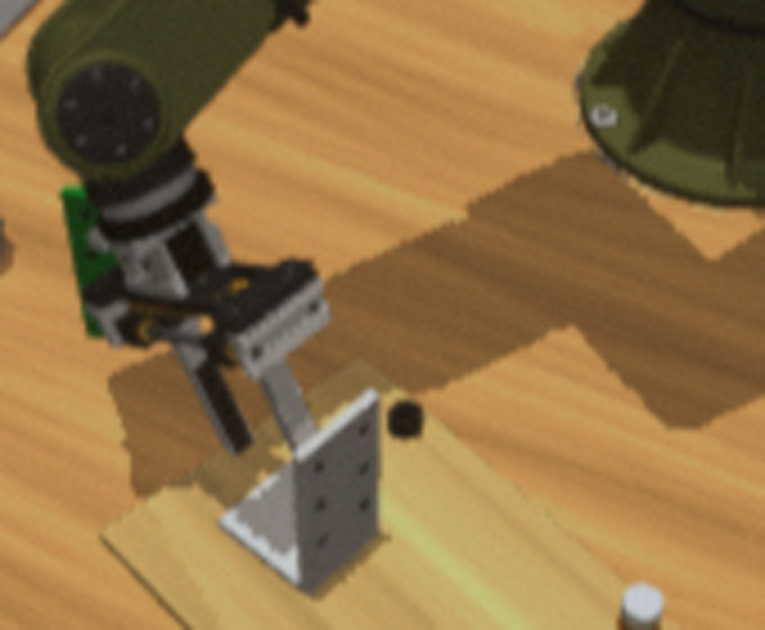

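View pics/si2.png

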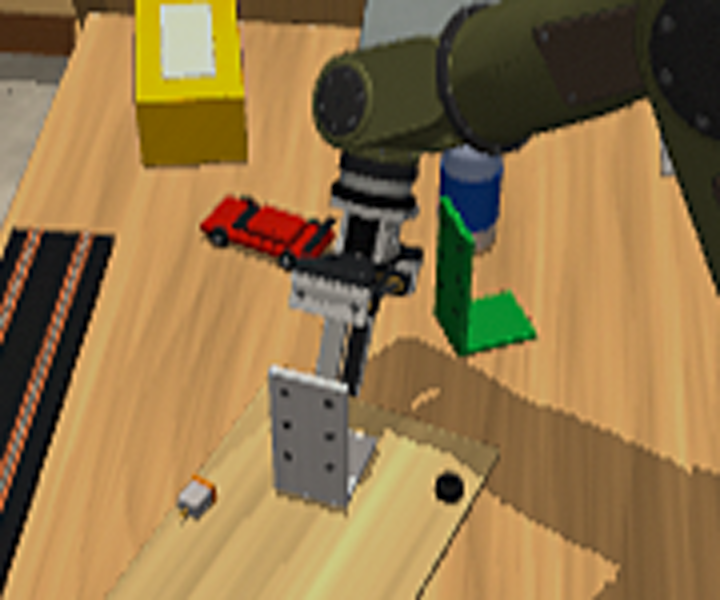

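The fingers sit behind the middle of the leg (scene crop front finger at (300,440), leg top at (340,420)) with no contact. I'll compute the tipping rows and check clearance to the green look-alike.

Run:
```python
from plan import *
b=load("side0");a=load("scene0")
print("green",ray(b,347,178,0),ray(b,363,175,0),"bottle",ray(b,347,150,0),"red",ray(b,297,150,10))
heel=(564,-51.3);yaw=np.radians(75.4);H=48.5
p0=np.array([546.16,-118.77,91.45]) # commanded
for th in [-1,0,1,2,3,4,6,8,10,12,14,16,17,18,19,20,21,22,23,24,26]:
    p,R=tool(th,30,(-8,87),(19,H,0),heel,yaw)
    p2,R=tool(th,30,(-72,8),(19,-H,0),heel,yaw)
    print(th,(p-p0).round(1),"foot", (p2-p0).round(1))
```

```text
green [ 430.65379619 -270.3652103     0.        ] [ 367.26666585 -294.43286785    0.        ] bottle [ 439.2772997  -444.91382858    0.        ] red [ 652.05430275 -411.21136082   10.        ]
-1 [ 2.5  8.4 -0.4] foot [  7.9  29.1 -32. ]
0 [ 2.8  9.9 -0.2] foot [  7.9  29.2 -30.7]
1 [ 3.2 11.4 -0.1] foot [  7.9  29.4 -29.5]
2 [ 3.6 12.8 -0. ] foot [  8.   29.6 -28.2]
3 [ 4.  14.3  0.1] foot [  8.   29.7 -27. ]
4 [ 4.4 15.8  0.1] foot [  8.1  30.  -25.7]
6 [ 5.1 18.7  0.1] foot [  8.2  30.4 -23.3]
8 [ 5.9 21.7  0. ] foot [  8.3  31.  -20.8]
10 [ 6.7 24.6 -0.2] foot [  8.5  31.7 -18.4]
12 [ 7.4 27.6 -0.5] foot [  8.7  32.4 -16. ]
14 [ 8.2 30.5 -0.9] foot [  8.9  33.2 -13.6]
16 [ 9.  33.4 -1.4] foot [  9.1  34.1 -11.2]
17 [ 9.3 34.8 -1.7] foot [  9.3  34.6 -10. ]
18 [ 9.7 36.3 -2. ] foot [ 9.4 35.1 -8.9]
19 [10.1 37.7 -2.4] foot [ 9.5 35.6 -7.7]
20 [10.5 39.2 -2.8] foot [ 9.7 36.1 -6.6]
21 [10.8 40.6 -3.2] foot [ 9.8 36.6 -5.5]
22 [11.2 42.  -3.6] foot [10.  37.2 -4.4]
23 [11.6 43.4 -4. ] foot [10.1 37.8 -3.2]
24 [11.9 44.8 -4.5] foot [10.3 38.4 -2.2]
26 [12.7 47.6 -5.5] foot [10.6 39.7  0. ]
```

>>> jog_arm(series=[0,0,0,0.0015,0.005,0,0.532,0,0,0,0.0025,0.009,0,0.532,0,0,0,0.003,0.011,0,0.532,0,0,0,0.0035,0.013,0,0.532,0,0,0,0.004,0.015,0,0.532,0,0,0,0.0045,0.017,0,0.532,0,0,0,0.005,0.019,0,0.532,0,0,0,0.0055,0.021,0,0.532,0,0,0,0.006,0.0225,0,0.532,0,0,0,0.0067,0.0246,0,0.532,0,0,0,0.0067,0.0246,0,0.532])

```text
clock: 4.25
eef_pos: [552.9, -94.0, 91.4]
eef_rot: [1.571, 1.046, 1.316]
wrist_force: [-0.2, -0.4, -0.4]
finger_gap: 72.0
```

```bash
cat > look.py <<'E'
import sys
from cell import manip
from h import *
n=sys.argv[1]
s=manip.read_state();print(s["clock"],s["eef_pos"].round(1),s["eef_rot"].round(3),s["wrist_force"].round(2),s["joints"].round(2))
a=manip.camera("scene");b=manip.camera("side")
A=cv2.resize(a["color"][160:300,240:400],None,fx=4,fy=4,interpolation=cv2.INTER_CUBIC)[:, :]
B=cv2.resize(b["color"][150:290,235:375],None,fx=4,fy=4,interpolation=cv2.INTER_CUBIC)
cv2.imwrite(f"pics/{n}a.png",A);cv2.imwrite(f"pics/{n}b.png",B)
np.savez(f"pics/{n}a.npz",**a);np.savez(f"pics/{n}b.npz",**b)
E
python3 look.py t1
```

```text
4.25 [552.9 -94.   91.4] [1.571 1.046 1.316] [-0.24 -0.39 -0.43] [-0.46  0.52  1.63  0.56  1.17 -2.05]
```

View pics/t1a.png

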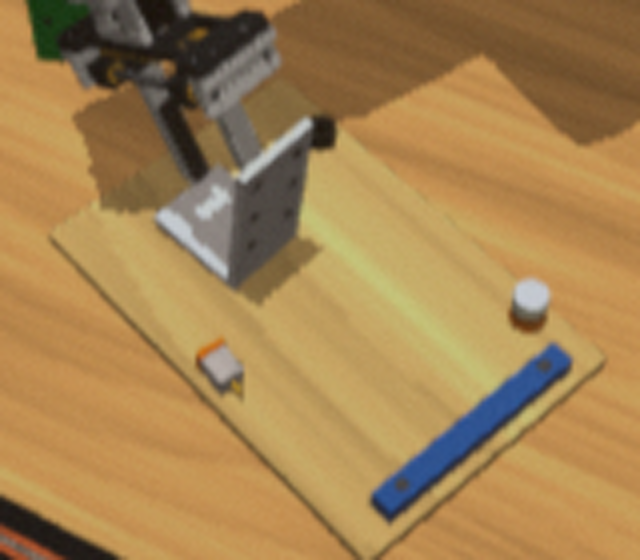

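View pics/t1b.png

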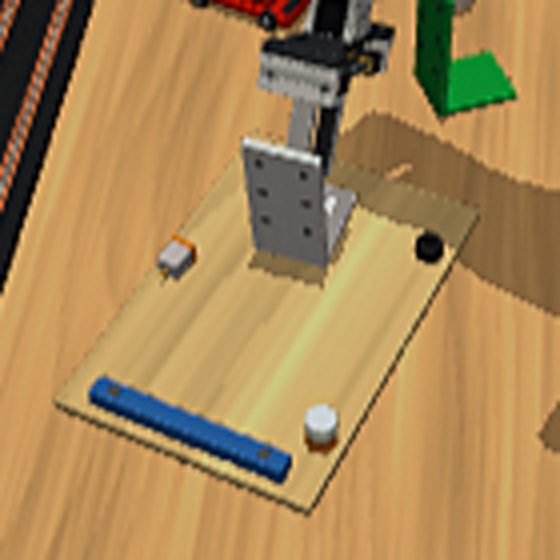

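The plate is tipping cleanly: its shadow shows under the leg, with the heel at scene crop (235,285)–(298,232). I'll measure the tilt from the top edge and heel.

```bash
cat > meas.py <<'E'
from h import *
S=lambda x,y:(x/4-.375+240,y/4-.375+160)
T=lambda x,y:(x/4-.375+235,y/4-.375+150)
E
python3 - <<'E'
from meas import *
a=load("t1a");b=load("t1b")
print("heel",[ray(a,*S(*p),12).round(1).tolist() for p in[(235,285),(299,232)]],[ray(b,*T(*p),12).round(1).tolist() for p in[(254,258),(324,280)]])
print("top",two(a,S(238,180),b,T(243,147)),two(a,S(314,125),b,T(320,167)))
E
```

```text
heel [[593.4, -61.3, 12.0], [527.7, -42.1, 12.0]] [[597.9, -50.1, 12.0], [531.9, -30.7, 12.0]]
top [601.21956479 -49.55726961 156.70946555] [534.81343381 -27.64729262 159.48763531]
```

```bash
cat >> meas.py <<'E'
def leg(c,poly):
    m=np.zeros(c["range_z"].shape,np.uint8); cv2.fillPoly(m,[np.round(poly).astype(np.int32)],1); m=cv2.erode(m,np.ones((3,3)))
    P=cloud(c)[(m>0)&(c["range_z"]>0)]; 
    for _ in range(3):
        ce=np.median(P,0); 
        n=np.linalg.svd(P-P.mean(0),full_matrices=False)[2][2]; d=(P-P.mean(0))@n; P=P[abs(d)<max(2.5*d.std(),1)]
    if n[1]<0:n=-n
    return n,P.mean(0),len(P),d.std()
E
python3 - <<'E'
from meas import *
for nm,f,poly in(("sc0","scene0",[(297.5,203),(313,190),(313.5,217),(298,231)]),("t1","t1a",[S(240,188),S(308,140),S(296,228),S(237,278)])):
    a=load(f); n,m,k,s=leg(a,poly); print(nm,"yaw",np.degrees(np.arctan2(n[1],n[0])),"tilt",-np.degrees(np.arcsin(n[2])),m,k,s)
for nm,f,poly in(("sd0","side0",[(298,183),(315.5,187.5),(315.5,215),(300,211)]),("t1b","t1b",[T(248,152),T(318,170),T(322,262),T(258,245)])):
    a=load(f); n,m,k,s=leg(a,poly); print(nm,"yaw",np.degrees(np.arctan2(n[1],n[0])),"tilt",-np.degrees(np.arcsin(n[2])),m,k,s)
E
```

```text
sc0 yaw 75.76060932455846 tilt 0.09684775329980545 [566.02684939 -50.26291171  88.51254486] 358 0.9464285976860339
t1 yaw 75.44945222243251 tilt 5.844676519815851 [570.33983194 -42.56152584  92.6170827 ] 259 0.646250897048473
sd0 yaw 75.53288998282396 tilt 0.21695440219040682 [562.36895295 -51.86875382  93.96542665] 392 1.5931480369614641
t1b yaw 75.15959039371205 tilt 6.173300938610629 [566.0991745  -45.02057819  88.85251158] 315 1.343144494896769
```

Plane fits from both cameras agree: tilt 6.0°, yaw 75.4°. The effective finger contact is about 6 mm inset, so I'll widen the opening to 84 mm (without moving) so the rear finger will catch the foot at about 22°. Then I'll go on to about 17°.

>>> jog_arm(series=[0,0,0,0,0,0,0.6,0,0,0,0,0,0,0.66,0,0,0,0,0,0,0.72,0,0,0,0,0,0,0.787,0,0,0,0,0,0,0.787,0,0,0,0.0004,0.0015,0,0.787,0,0,0,0.0008,0.003,0,0.787,0,0,0,0.0012,0.0045,-0.0004,0.787,0,0,0,0.0016,0.006,-0.001,0.787,0,0,0,0.002,0.0075,-0.0012,0.787,0,0,0,0.0024,0.009,-0.0015,0.787,0,0,0,0.0026,0.01,-0.0017,0.787,0,0,0,0.0026,0.01,-0.0017,0.787])

```text
clock: 5.98
eef_pos: [555.5, -84.1, 89.7]
eef_rot: [1.571, 1.046, 1.316]
wrist_force: [0.5, -0.1, 1.3]
finger_gap: 84.0
```

```bash
python3 look.py t2
```

```text
5.975 [555.5 -84.1  89.7] [1.571 1.046 1.316] [ 0.55 -0.11  1.33] [-0.44  0.52  1.64  0.57  1.16 -2.03]
```

View pics/t2a.png

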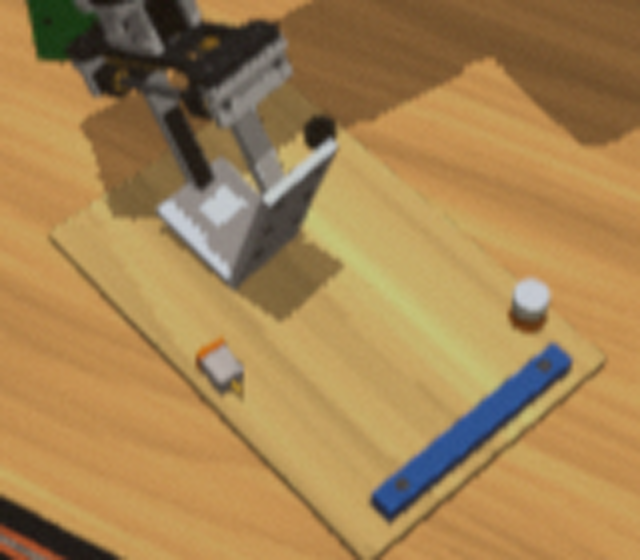

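View pics/t2b.png

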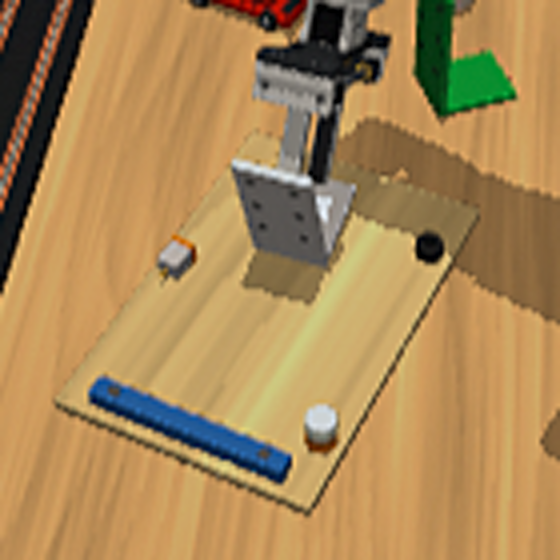

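The plate has tipped further: top edge at scene crop (265,203)–(335,142), rear finger just over the foot at (205,185). Now the tilt.

Run:
```python
from meas import *
a=load("t2a"); n,m,k,s=leg(a,[S(268,208),S(330,155),S(298,225),S(238,275)]); print("yaw",np.degrees(np.arctan2(n[1],n[0])),"tilt",-np.degrees(np.arcsin(n[2])),m,k,s)
h=lambda n,m:m
a=load("t2b"); n2,m2,k,s=leg(a,[T(240,178),T(310,195),T(322,255),T(258,240)]); print("yaw",np.degrees(np.arctan2(n2[1],n2[0])),"tilt",-np.degrees(np.arcsin(n2[2])),m2,k,s)
for n,m in((n,m),(n2,m2)):
    t=-np.arcsin(n[2]); f=np.array([np.cos(np.radians(75.4)),np.sin(np.radians(75.4))])
    # plane intersect z=12 along f
    print("heel along f", (m[:2]@f)-(m[2]-12)*np.tan(t), "ref",np.array([564,-51.3])@f)
```

```text
yaw 75.74177249690663 tilt 14.902961395988093 [578.33514586 -28.29919741 102.91485994] 89 0.33360475964808073
yaw 74.94337763830718 tilt 15.066608269658486 [568.58053536 -33.17519864  89.43004023] 198 1.123068430566697
heel along f 94.19957061549792 ref 92.52363760339097
heel along f 90.37396203210903 ref 92.52363760339097
```

Run:
```python
from plan import *
heel=np.array([564,-51.3,12.]);yaw=np.radians(75.4)
f=np.array([np.cos(yaw),np.sin(yaw),0]);p=np.array([555.5,-84.1,89.75]);R=Rplate(yaw,np.radians(30),1)
def pl(w,th):
    t=np.radians(th);d=w-heel;X=d@f;Z=d[2];return np.array([X*np.cos(t)-Z*np.sin(t),X*np.sin(t)+Z*np.cos(t)])
for H in(44,46,48,50):
    print(H,"front",pl(p+R@[19,H,0],15).round(1),"rear",pl(p+R@[19,-H,0],15).round(1))
    # pure translation keeping front at same leg contact; rear z vs theta
    r=pl(p+R@[19,H,0],15)
    print([ (th,pl(tool(th,30,(-8,r[1]),(19,H,0),heel[:2],yaw)[0]+R@[19,-H,0],th).round(1).tolist()) for th in(18,20,22,24,26)])
```

```text
44 front [-8.3 84. ] rear [-70.5  21.8]
[(18, [-66.9, 18.6]), (20, [-64.6, 16.6]), (22, [-62.2, 14.7]), (24, [-59.7, 12.8]), (26, [-57.2, 11.1])]
46 front [-6.9 85.4] rear [-71.9  20.4]
[(18, [-69.6, 17.1]), (20, [-67.1, 14.9]), (22, [-64.6, 12.9]), (24, [-62.1, 11.0]), (26, [-59.4, 9.2])]
48 front [-5.5 86.8] rear [-73.4  19. ]
[(18, [-72.2, 15.5]), (20, [-69.7, 13.3]), (22, [-67.1, 11.2]), (24, [-64.4, 9.2]), (26, [-61.7, 7.2])]
50 front [-4.1 88.3] rear [-74.8  17.5]
[(18, [-74.9, 13.9]), (20, [-72.3, 11.6]), (22, [-69.6, 9.5]), (24, [-66.8, 7.3]), (26, [-63.9, 5.3])]
```

Run:
```python
from plan import *
heel=np.array([564,-51.3]);yaw=np.radians(75.4);H=48.5
p0=np.array([555.46,-84.17,89.75])
for th in(15,16,17,18,19,20,21,22,23): print(th,(tool(th,30,(-8,85),(19,H,0),heel,yaw)[0]-p0).round(1))
print("rear hold from there, s=70, z=8")
for th in(20,21,22,24,26,28,30): print(th,(tool(th,30,(-68,8),(19,-H,0),heel,yaw)[0]-p0).round(1))
```

```text
15 [-0.8 -3.2 -1.4]
16 [-0.5 -1.7 -1.6]
17 [-0.1 -0.3 -1.9]
18 [ 0.3  1.1 -2.2]
19 [ 0.6  2.5 -2.6]
20 [ 1.   3.9 -2.9]
21 [ 1.4  5.3 -3.3]
22 [ 1.7  6.7 -3.7]
23 [ 2.1  8.  -4.2]
rear hold from there, s=70, z=8
20 [ 1.3  5.1 -6.3]
21 [ 1.5  5.7 -5.2]
22 [ 1.6  6.2 -4.2]
24 [ 1.9  7.4 -2.1]
26 [ 2.2  8.6 -0. ]
28 [2.5 9.9 1.9]
30 [ 2.9 11.2  3.9]
```

>>> jog_arm(series=[0,0,0,-0.0002,-0.001,-0.0006,0.83,0,0,0,-0.0002,-0.001,-0.0012,0.88,0,0,0,-0.0002,-0.0008,-0.0017,0.92,0,0,0,-0.0001,-0.0003,-0.0019,0.957,0,0,0,-0.0001,-0.0003,-0.0019,0.957,0,0,0,0.0001,0.0004,-0.002,0.957,0,0,0,0.0003,0.0011,-0.0022,0.957,0,0,0,0.0005,0.0018,-0.0024,0.957,0,0,0,0.0006,0.0025,-0.0026,0.957,0,0,0,0.0008,0.0032,-0.0028,0.957,0,0,0,0.001,0.0039,-0.0029,0.957,0,0,0,0.001,0.0039,-0.0029,0.957])

```text
clock: 7.58
eef_pos: [556.5, -80.2, 86.8]
eef_rot: [1.571, 1.046, 1.316]
wrist_force: [-0.4, -0.1, -0.2]
finger_gap: 92.1
```

```bash
python3 look.py t3
```

```text
7.575 [556.5 -80.2  86.8] [1.571 1.046 1.316] [-0.45 -0.15 -0.24] [-0.43  0.52  1.64  0.57  1.15 -2.03]
```

View pics/t3a.png

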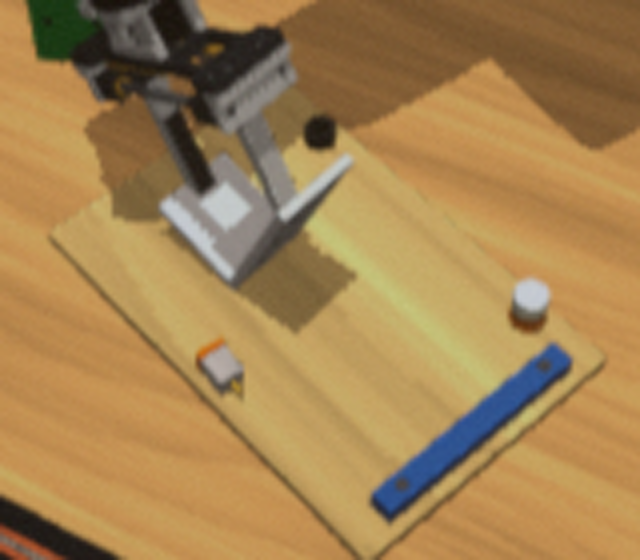

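View pics/t3b.png

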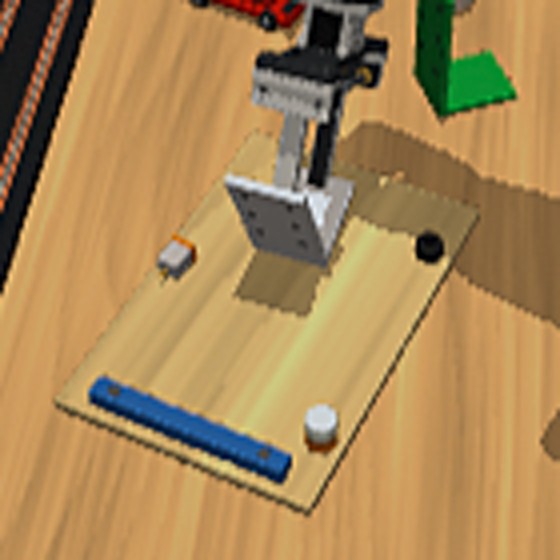

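```bash
cat >> meas.py <<'E'
def tilt(n,poly):
    b=load(n+"b"); nn,m,k,s=leg(b,[T(*q) for q in poly]); t=-np.arcsin(nn[2]); y=np.radians(75.4);f=np.array([np.cos(y),np.sin(y)])
    print("yaw %.1f tilt %.1f n%d s%.2f"%(np.degrees(np.arctan2(nn[1],nn[0])),np.degrees(t),k,s),"heel f %.1f"%(m[:2]@f-(m[2]-12)*np.tan(t)),m.round(1)); return t
E
python3 - <<'E'
from meas import *
tilt("t2",[(240,178),(310,195),(322,255),(258,240)])
tilt("t3",[(236,192),(308,210),(320,255),(258,240)])
E
```

```text
yaw 74.9 tilt 15.1 n198 s1.12 heel f 90.4 [568.6 -33.2  89.4]
yaw 75.2 tilt 20.9 n137 s0.82 heel f 90.5 [567.9 -23.6  90.2]
```

>>> jog_arm(series=[0,0,0,0.0002,0.0007,-0.0004,0.957,0,0,0,0.0004,0.0014,-0.0009,0.957,0,0,0,0.0005,0.002,-0.0014,0.957,0,0,0,0.0005,0.002,-0.0018,0.957,0,0,0,0.0005,0.002,-0.0018,0.957,0,0,0,0.0005,0.002,-0.0018,0.957])

```text
clock: 8.43
eef_pos: [557.2, -78.8, 85.9]
eef_rot: [1.568, 1.046, 1.313]
wrist_force: [-4.7, -4.4, 10.8]
finger_gap: 91.8
```

```bash
python3 look.py t4
python3 - <<'E'
from meas import *
tilt("t4",[(234,197),(306,216),(320,255),(258,240)])
E
```

```text
8.425 [557.2 -78.8  85.9] [1.568 1.046 1.313] [-4.68 -4.41 10.83] [-0.43  0.53  1.64  0.57  1.15 -2.03]
yaw 75.4 tilt 21.4 n107 s0.78 heel f 90.0 [571.3 -27.7  81.5]
```

View pics/t4b.png

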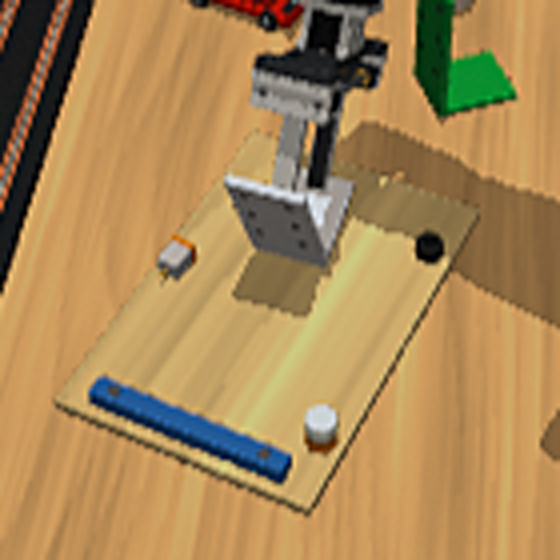

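View pics/t4a.png

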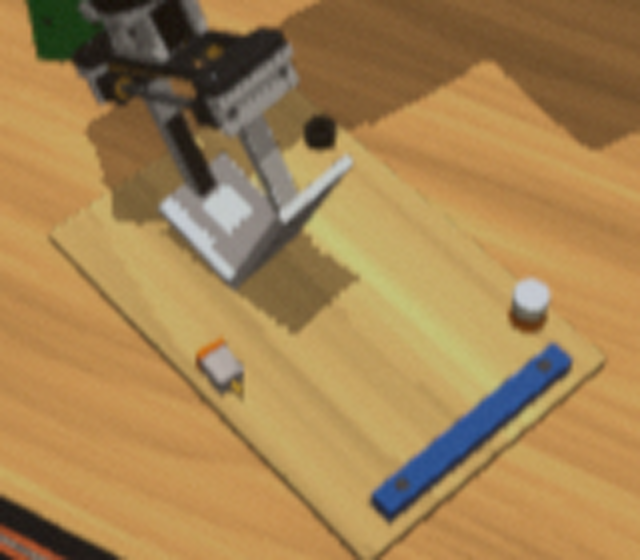

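Run:
```python
from plan import *
heel=np.array([564,-51.8,12.]);yaw=np.radians(75.4)
f=np.array([np.cos(yaw),np.sin(yaw),0]);p=np.array([557.2,-78.8,85.9]);R=Rplate(yaw,np.radians(30),1)
t=np.radians(21.4)
for pt in([19,-46,0],[19,-48,0],[19,-50,0],[19,-52,0],[19,-58,0],[19,46,0],[19,50,0],[19,52,0]):
    d=p+R@pt-heel;X=d@f;Z=d[2];print(pt,(X*np.cos(t)-Z*np.sin(t)).round(1),(X*np.sin(t)+Z*np.cos(t)).round(1))
```

```text
[19, -46, 0] -66.7 10.8
[19, -48, 0] -68.0 9.3
[19, -50, 0] -69.2 7.7
[19, -52, 0] -70.5 6.2
[19, -58, 0] -74.2 1.5
[19, 46, 0] -9.3 82.7
[19, 50, 0] -6.8 85.9
[19, 52, 0] -5.6 87.4
```

Run:
```python
from plan import *
heel=np.array([564,-51.8]);yaw=np.radians(75.4)
p0=np.array([556.96,-78.27,85.05]);ax=np.array([np.sin(yaw),-np.cos(yaw),0])
for th in list(np.arange(21.5,26,.75))+list(np.arange(26,47,1.5)):
    ph=np.interp(th,[24,45],[30,45]); p,R=tool(th,ph,(-69,8),(19,-49.5,0),heel,yaw)
    print(th,"%.1f"%ph,(np.radians(ph-30)*ax[:2]).round(3),((p-p0)/1000).round(4))
```

```text
21.5 30.0 [ 0. -0.] [ 0.     -0.0005  0.0009]
22.25 30.0 [ 0. -0.] [ 0.0001 -0.0001  0.0017]
23.0 30.0 [ 0. -0.] [0.0002 0.0003 0.0025]
23.75 30.0 [ 0. -0.] [0.0003 0.0008 0.0033]
24.5 30.4 [ 0.006 -0.002] [0.0004 0.001  0.0043]
25.25 30.9 [ 0.015 -0.004] [0.0004 0.001  0.0053]
26.0 31.4 [ 0.024 -0.006] [0.0004 0.0011 0.0064]
27.5 32.5 [ 0.042 -0.011] [0.0005 0.0013 0.0085]
29.0 33.6 [ 0.06  -0.016] [0.0006 0.0016 0.0106]
30.5 34.6 [ 0.078 -0.02 ] [0.0006 0.0018 0.0126]
32.0 35.7 [ 0.097 -0.025] [0.0007 0.0021 0.0146]
33.5 36.8 [ 0.115 -0.03 ] [0.0008 0.0024 0.0166]
35.0 37.9 [ 0.133 -0.035] [0.0009 0.0028 0.0185]
36.5 38.9 [ 0.151 -0.039] [0.001  0.0031 0.0203]
38.0 40.0 [ 0.169 -0.044] [0.0011 0.0035 0.0221]
39.5 41.1 [ 0.187 -0.049] [0.0012 0.0039 0.0239]
41.0 42.1 [ 0.205 -0.053] [0.0013 0.0043 0.0256]
42.5 43.2 [ 0.223 -0.058] [0.0014 0.0048 0.0272]
44.0 44.3 [ 0.241 -0.063] [0.0015 0.0053 0.0288]
45.5 45.0 [ 0.253 -0.066] [0.0017 0.0061 0.0302]
```

>>> jog_arm(series=[0,0,0,0,-0.0005,0.0009,0.957,0,0,0,0.0001,-0.0001,0.0017,0.957,0,0,0,0.0002,0.0003,0.0025,0.957,0,0,0,0.0003,0.0008,0.0033,0.957,0.006,-0.002,0,0.0004,0.001,0.0043,0.957,0.015,-0.004,0,0.0004,0.001,0.0053,0.957,0.024,-0.006,0,0.0004,0.0011,0.0064,0.957,0.033,-0.009,0,0.0005,0.0012,0.0075,0.957,0.042,-0.011,0,0.0005,0.0013,0.0085,0.957,0.051,-0.013,0,0.0005,0.0014,0.0095,0.957,0.06,-0.016,0,0.0006,0.0016,0.0106,0.957,0.06,-0.016,0,0.0006,0.0016,0.0106,0.957])

```text
clock: 10.02
eef_pos: [557.6, -76.7, 95.7]
eef_rot: [1.57, 0.983, 1.315]
wrist_force: [0.8, -0.0, -0.3]
finger_gap: 91.8
```

```bash
python3 look.py t5
```

```text
10.025 [557.6 -76.7  95.7] [1.57  0.983 1.315] [ 0.76 -0.01 -0.26] [-0.45  0.53  1.63  0.63  1.19 -2.07]
```

View pics/t5b.png

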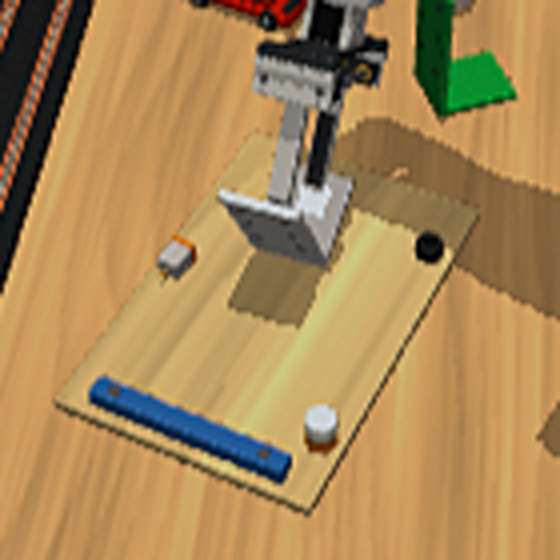

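View pics/t5a.png

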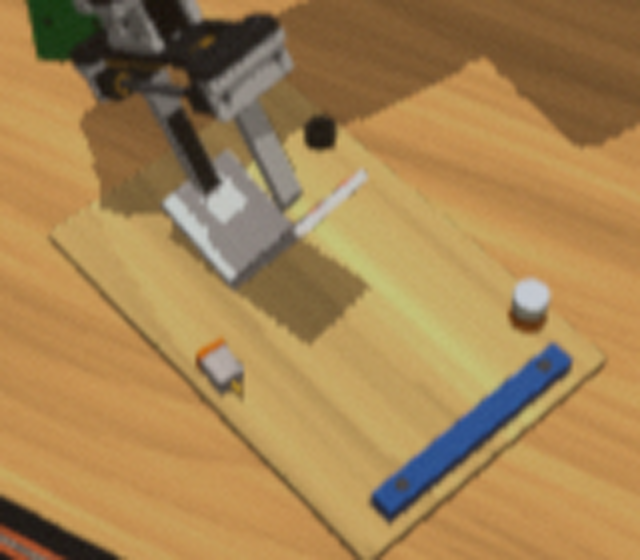

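The foot now rests on the rear finger and follows smoothly: top edge at scene crop (297,232)–(365,175), front finger free of the leg. I'll continue to about 44°.

>>> jog_arm(series=[0.009,-0.002,0,0,0.0001,0.001,0.957,0.018,-0.004,0,0,0.0002,0.002,0.957,0.037,-0.009,0,0.0001,0.0005,0.004,0.957,0.055,-0.014,0,0.0002,0.0008,0.006,0.957,0.073,-0.019,0,0.0003,0.0012,0.0079,0.957,0.091,-0.023,0,0.0004,0.0015,0.0097,0.957,0.109,-0.028,0,0.0005,0.0019,0.0115,0.957,0.127,-0.033,0,0.0006,0.0023,0.0133,0.957,0.145,-0.037,0,0.0007,0.0027,0.015,0.957,0.163,-0.042,0,0.0008,0.0032,0.0166,0.957,0.181,-0.047,0,0.0009,0.0037,0.0182,0.957,0.181,-0.047,0,0.0009,0.0037,0.0182,0.957])

```text
clock: 11.62
eef_pos: [558.4, -73.1, 113.8]
eef_rot: [1.571, 0.796, 1.316]
wrist_force: [0.8, 0.7, 0.7]
finger_gap: 92.1
```

```bash
python3 look.py t6
```

```text
11.625 [558.4 -73.1 113.8] [1.571 0.796 1.316] [0.77 0.66 0.74] [-0.51  0.55  1.62  0.78  1.3  -2.17]
```

View pics/t6b.png

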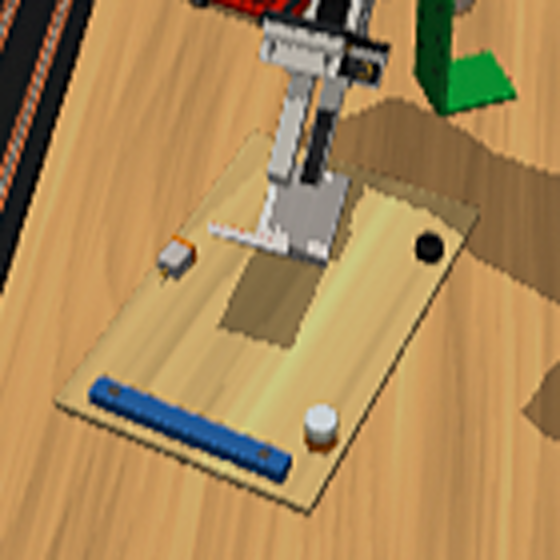

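View pics/t6a.png

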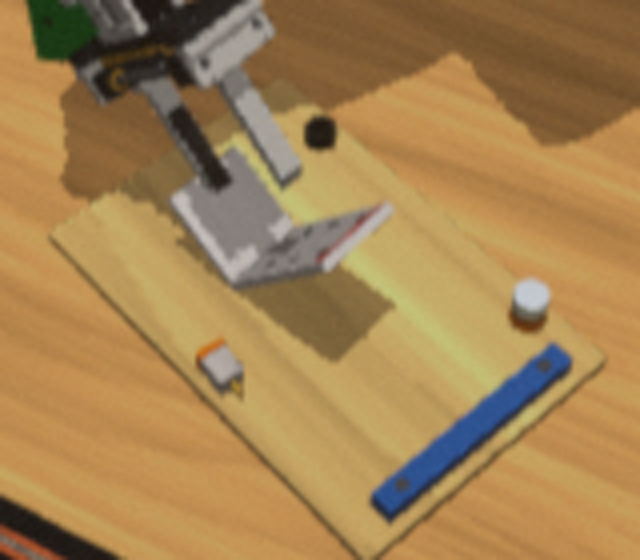

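```bash
cat >> meas.py <<'E'
def foot(n,poly):
    b=load(n+"b"); nn,m,k,s=leg(b,[T(*q) for q in poly]); 
    if nn[2]<0: nn=-nn
    t=np.arccos(nn[2]); y=np.radians(75.4);f=np.array([np.cos(y),np.sin(y)])
    # inner face z=8 in plate: heel = m - 8 n - along
    q=m-8*nn; X=q[:2]@f; Xh=X+(q[2]-12)/np.tan(t)
    print("yaw %.1f th %.1f n%d s%.2f"%(np.degrees(np.arctan2(nn[1],nn[0])),np.degrees(t),k,s),"heel f %.1f"%Xh,m.round(1))
E
python3 - <<'E'
from meas import *
foot("t6",[(285,190),(335,190),(318,245),(278,232)])
E
```

```text
yaw 73.0 th 36.7 n106 s2.62 heel f 95.1 [554.8 -79.   45.7]
```

Run:
```python
from meas import *
foot("t6",[(290,200),(330,200),(318,238),(285,225)])
foot("t6",[(300,195),(340,185),(322,240),(300,232)])
a=load("t6a");n,m,k,s=leg(a,[S(205,225),S(250,195),S(275,225),S(235,262)]);print(n,np.degrees(np.arccos(abs(n[2]))),m,k,s)
n,m,k,s=leg(a,[S(285,245),S(350,220),S(320,262),S(250,275)]);print(n,np.degrees(np.arccos(abs(n[2]))),m,k,s)
```

```text
yaw 76.1 th 38.4 n45 s1.80 heel f 92.8 [553.  -77.2  44.5]
yaw 63.9 th 40.4 n61 s2.59 heel f 91.1 [543.5 -79.9  49.1]
[0.16275129 0.55914353 0.81293944] 35.6158752229967 [561.95362625 -73.81695194  39.82787032] 98 1.9222661211466718
[ 0.2081553   0.76780216 -0.60593004] 52.70420322114414 [587.15012541  -7.26575034  85.43813971] 62 0.41542738695356124
```

Leg-plane fit gives 37.3° (residual 0.4 mm), heel unmoved. That implies the finger's outer face is slanted about 8° and lies flush on the foot. From here the foot end bears on that face, so I'll use pure translation with a slight downward slide.

Run:
```python
from plan import *
heel=np.array([564,-51.8]);yaw=np.radians(75.4);b=np.radians(8.4)
p0=np.array([558.46,-72.97,113.85])
for th in np.arange(37.3,93,2):
    d=16+(th-37.3)*.5
    p,R=tool(th,44.3,(-85,8),(19-d*np.cos(b),-49.5-d*np.sin(b),0),heel,yaw)
    print("%.1f d%.1f"%(th,d),((p-p0)/1000).round(4).tolist())
```

```text
37.3 d16.0 [-0.0015, -0.0058, -0.0055]
39.3 d17.0 [-0.0008, -0.0031, -0.004]
41.3 d18.0 [-0.0, -0.0002, -0.0025]
43.3 d19.0 [0.0007, 0.0027, -0.0011]
45.3 d20.0 [0.0015, 0.0057, 0.0002]
47.3 d21.0 [0.0023, 0.0087, 0.0015]
49.3 d22.0 [0.0031, 0.0118, 0.0026]
51.3 d23.0 [0.0039, 0.0149, 0.0037]
53.3 d24.0 [0.0047, 0.0181, 0.0047]
55.3 d25.0 [0.0056, 0.0214, 0.0056]
57.3 d26.0 [0.0065, 0.0247, 0.0064]
59.3 d27.0 [0.0073, 0.0281, 0.0071]
61.3 d28.0 [0.0082, 0.0315, 0.0078]
63.3 d29.0 [0.0091, 0.0349, 0.0083]
65.3 d30.0 [0.01, 0.0384, 0.0087]
67.3 d31.0 [0.0109, 0.0419, 0.009]
69.3 d32.0 [0.0119, 0.0454, 0.0093]
71.3 d33.0 [0.0128, 0.049, 0.0094]
73.3 d34.0 [0.0137, 0.0526, 0.0094]
75.3 d35.0 [0.0147, 0.0562, 0.0094]
77.3 d36.0 [0.0156, 0.0598, 0.0092]
79.3 d37.0 [0.0165, 0.0634, 0.0089]
81.3 d38.0 [0.0175, 0.0671, 0.0085]
83.3 d39.0 [0.0184, 0.0707, 0.008]
85.3 d40.0 [0.0194, 0.0744, 0.0074]
87.3 d41.0 [0.0204, 0.078, 0.0068]
89.3 d42.0 [0.0213, 0.0817, 0.006]
91.3 d43.0 [0.0222, 0.0853, 0.0051]
```

Run:
```python
from meas import *
from plan import tool
tilt("t5",[(232,208),(298,226),(320,257),(262,243)])
tilt("t5",[(240,212),(298,228),(316,254),(264,242)])
heel=np.array([564,-51.8,12.]);yaw=np.radians(75.4);f=np.array([np.cos(yaw),np.sin(yaw),0])
A=[];B=[]
for p,ph,th in(((557.2,-78.8,85.9),30,21.4),((558.4,-73.1,113.8),44.3,37.3)):
    R=Rplate(yaw,np.radians(ph),1);t=np.radians(th);e=f*np.sin(t)+np.array([0,0,np.cos(t)])
    A.append([e@R[:,0],e@R[:,1]]);B.append(8-e@(np.array(p)-heel))
print(A,B,np.linalg.solve(A,B))
for a in(19,10,5,0): print(a,[(B[i]-A[i][0]*a)/A[i][1] for i in(0,1)])
```

```text
yaw 76.2 tilt 27.0 n58 s0.51 heel f 89.5 [570.3 -17.2  85.6]
yaw 76.1 tilt 27.2 n35 s0.52 heel f 89.3 [568.4 -18.   83.2]
[[np.float64(-0.6238795967093863), np.float64(0.7815204724188187)], [np.float64(-0.1460830285624116), np.float64(0.9892723329629882)]] [np.float64(-50.646045367467295), np.float64(-59.63303681630276)] [  6.95457978 -59.25273434]
19 [np.float64(-49.6370017152923), np.float64(-57.47402143889144)]
10 [np.float64(-56.82160732518275), np.float64(-58.803025812362485)]
5 [np.float64(-60.813054886233), np.float64(-59.54136157540194)]
0 [np.float64(-64.80450244728324), np.float64(-60.27969733844141)]
```

Run:
```python
from plan import *
heel=np.array([564,-51.8]);yaw=np.radians(75.4);f=np.array([np.cos(yaw),np.sin(yaw),0])
p0=np.array([558.46,-72.97,113.85]);R=Rplate(yaw,np.radians(44.3),1);t=np.radians(37.3)
d=p0+R@[7.5,-58.9,0]-[*heel,12];X=d@f;Z=d[2];print("contact",X*np.cos(t)-Z*np.sin(t),X*np.sin(t)+Z*np.cos(t))
s0=-(X*np.cos(t)-Z*np.sin(t))
for th in np.arange(37.3,95,1.6):
    if th<45.7: p,_=tool(th,44.3,(-s0,8),(7.5,-58.9,0),heel,yaw);dd=0
    else:
        dd=(85-s0)+(th-45.7)*.5; p,_=tool(th,44.3,(-85,8),(7.5-dd,-58.9,0),heel,yaw)
    print("%.1f d%.1f"%(th,dd),((p-p0)/1000).round(4).tolist())
```

```text
contact -80.31190714102003 8.394447100215451
37.3 d0.0 [-0.0, -0.0002, -0.0003]
38.9 d0.0 [0.0004, 0.0013, 0.0013]
40.5 d0.0 [0.0008, 0.0028, 0.0029]
42.1 d0.0 [0.0012, 0.0044, 0.0044]
43.7 d0.0 [0.0016, 0.0061, 0.0059]
45.3 d0.0 [0.002, 0.0077, 0.0074]
46.9 d5.3 [0.0026, 0.0099, 0.0084]
48.5 d6.1 [0.0032, 0.0123, 0.0093]
50.1 d6.9 [0.0039, 0.0147, 0.0101]
51.7 d7.7 [0.0045, 0.0172, 0.0108]
53.3 d8.5 [0.0052, 0.0197, 0.0115]
54.9 d9.3 [0.0058, 0.0222, 0.0121]
56.5 d10.1 [0.0065, 0.0248, 0.0127]
58.1 d10.9 [0.0072, 0.0274, 0.0133]
59.7 d11.7 [0.0078, 0.03, 0.0137]
61.3 d12.5 [0.0085, 0.0326, 0.0141]
62.9 d13.3 [0.0092, 0.0353, 0.0145]
64.5 d14.1 [0.0099, 0.038, 0.0147]
66.1 d14.9 [0.0106, 0.0407, 0.015]
67.7 d15.7 [0.0113, 0.0434, 0.0151]
69.3 d16.5 [0.0121, 0.0462, 0.0152]
70.9 d17.3 [0.0128, 0.049, 0.0152]
72.5 d18.1 [0.0135, 0.0518, 0.0152]
74.1 d18.9 [0.0142, 0.0546, 0.0151]
75.7 d19.7 [0.015, 0.0574, 0.0149]
77.3 d20.5 [0.0157, 0.0602, 0.0147]
78.9 d21.3 [0.0164, 0.063, 0.0144]
80.5 d22.1 [0.0172, 0.0659, 0.014]
82.1 d22.9 [0.0179, 0.0687, 0.0136]
83.7 d23.7 [0.0187, 0.0716, 0.0131]
85.3 d24.5 [0.0194, 0.0744, 0.0125]
86.9 d25.3 [0.0202, 0.0773, 0.0119]
88.5 d26.1 [0.0209, 0.0801, 0.0112]
90.1 d26.9 [0.0216, 0.083, 0.0104]
91.7 d27.7 [0.0224, 0.0858, 0.0096]
93.3 d28.5 [0.0231, 0.0886, 0.0087]
94.9 d29.3 [0.0238, 0.0914, 0.0077]
```

>>> jog_arm(series=[0,0,0,0.0002,0.0006,0.0006,0.957,0,0,0,0.0004,0.0013,0.0013,0.957,0,0,0,0.0008,0.0028,0.0029,0.957,0,0,0,0.0012,0.0044,0.0044,0.957,0,0,0,0.0016,0.0061,0.0059,0.957,0,0,0,0.002,0.0077,0.0074,0.957,0,0,0,0.0026,0.0099,0.0084,0.957,0,0,0,0.0032,0.0123,0.0093,0.957,0,0,0,0.0039,0.0147,0.0101,0.957,0,0,0,0.0045,0.0172,0.0108,0.957,0,0,0,0.0052,0.0197,0.0115,0.957,0,0,0,0.0058,0.0222,0.0121,0.957,0,0,0,0.0065,0.0248,0.0127,0.957,0,0,0,0.0068,0.026,0.013,0.957,0,0,0,0.0068,0.026,0.013,0.957])

```text
clock: 13.6
eef_pos: [565.3, -46.9, 126.9]
eef_rot: [1.57, 0.797, 1.316]
wrist_force: [0.5, 0.1, 3.0]
finger_gap: 92.0
```

```bash
python3 look.py t7
```

```text
13.6 [565.3 -46.9 126.9] [1.57  0.797 1.316] [0.49 0.12 2.97] [-0.46  0.53  1.63  0.79  1.29 -2.13]
```

View pics/t7b.png

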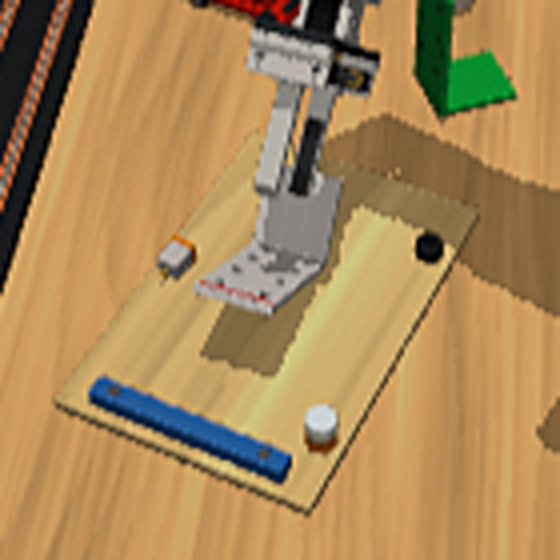

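View pics/t7a.png

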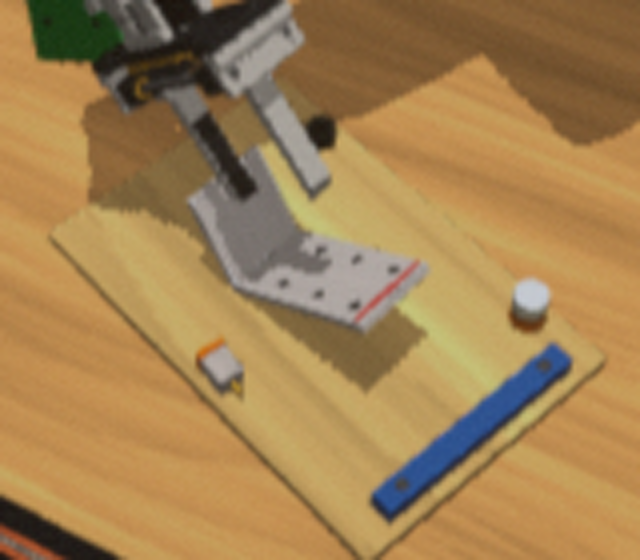

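Lowering is controlled: tall-leg end (red line) at scene crop (358,322)–(420,265), foot held by the rear finger. Measuring.

```bash
cat >> meas.py <<'E'
def inner(n,poly,cam="a"):
    a=load(n+cam);G=S if cam=="a" else T
    nn,m,k,s=leg(a,[G(*q) for q in poly])
    if nn[2]<0: nn=-nn
    t=np.pi/2-np.arccos(nn[2]); y=np.radians(75.4);f=np.array([np.cos(y),np.sin(y)])
    q=m-8*nn; X=q[:2]@f-(q[2]-12)*np.tan(t)   # outer face cut with board level = heel
    print(cam,"yaw %.1f th %.1f n%d s%.2f heel f %.1f"%(np.degrees(np.arctan2(-nn[1],-nn[0])),np.degrees(t),k,s,X),m.round(1))
E
python3 - <<'E'
from meas import *
inner("t7",[(330,245),(410,268),(358,312),(270,285)]);inner("t7",[(250,250),(300,265),(270,300),(205,285)],"b")
E
```

```text
a yaw 74.6 th 57.4 n243 s1.08 heel f 95.7 [583.9  21.8  67.9]
b yaw 74.5 th 57.1 n116 s0.85 heel f 90.2 [584.6  20.1  71.1]
```

>>> jog_arm(series=[0,0,0,0.0004,0.0014,0.0003,0.957,0,0,0,0.0007,0.0027,0.0005,0.957,0,0,0,0.001,0.004,0.0007,0.957,0,0,0,0.0014,0.0053,0.0009,0.957,0,0,0,0.0017,0.0066,0.0011,0.957,0,0,0,0.002,0.008,0.0013,0.957,0,0,0,0.0024,0.0093,0.0015,0.957,0,0,0,0.0028,0.0106,0.0016,0.957,0,0,0,0.0031,0.012,0.0017,0.957,0,0,0,0.0035,0.0133,0.0019,0.957,0,0,0,0.0038,0.0147,0.002,0.957,0,0,0,0.0042,0.016,0.0021,0.957,0,0,0,0.0045,0.0174,0.0021,0.957,0,0,0,0.0049,0.0188,0.0022,0.957,0,0,0,0.0053,0.0202,0.0022,0.957,0,0,0,0.0056,0.0216,0.0022,0.957,0,0,0,0.006,0.023,0.0022,0.957])

```text
clock: 15.82
eef_pos: [571.4, -23.9, 129.2]
eef_rot: [1.57, 0.797, 1.315]
wrist_force: [-0.0, 1.2, 6.1]
finger_gap: 92.0
```

```bash
python3 look.py t8
```

```text
15.825 [571.4 -23.9 129.2] [1.57  0.797 1.315] [-0.01  1.19  6.13] [-0.42  0.52  1.64  0.81  1.27 -2.1 ]
```

View pics/t8b.png

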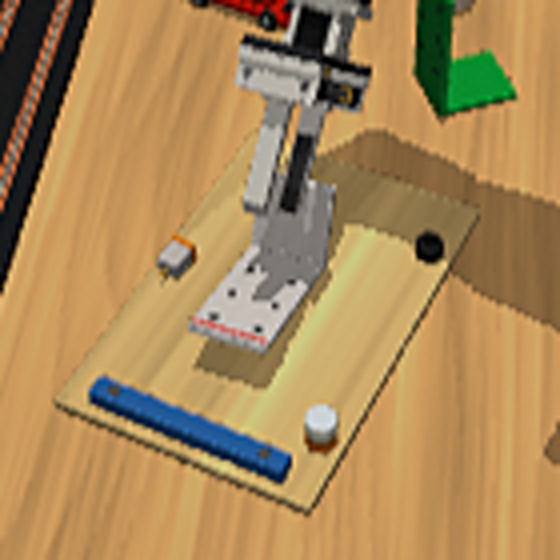

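View pics/t8a.png

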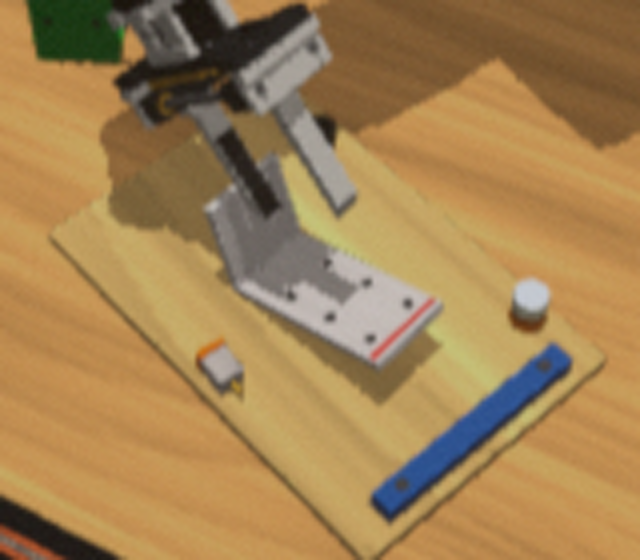

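Run:
```python
from meas import *
inner("t8",[(345,262),(425,300),(375,350),(265,290)]);inner("t8",[(255,262),(305,285),(262,335),(205,320)],"b")
```

```text
a yaw 74.4 th 71.4 n349 s1.44 heel f 96.7 [585.8  31.7  48. ]
b yaw 78.0 th 71.4 n174 s1.35 heel f 86.6 [584.3  29.2  50.3]
```

>>> jog_arm(series=[0,0,0,0.0003,0.0014,0,0.957,0,0,0,0.0007,0.0028,0,0.957,0,0,0,0.001,0.0042,0,0.957,0,0,0,0.0014,0.0056,-0.0001,0.957,0,0,0,0.0018,0.007,-0.0002,0.957,0,0,0,0.0022,0.0084,-0.0003,0.957,0,0,0,0.0025,0.0098,-0.0004,0.957,0,0,0,0.0029,0.0112,-0.0005,0.957,0,0,0,0.0032,0.0126,-0.0006,0.957,0,0,0,0.0036,0.014,-0.0008,0.957,0,0,0,0.004,0.0154,-0.001,0.957,0,0,0,0.0044,0.0169,-0.0012,0.957,0,0,0,0.0048,0.0183,-0.0014,0.957,0,0,0,0.0051,0.0197,-0.0016,0.957,0,0,0,0.0055,0.0212,-0.0018,0.957,0,0,0,0.0059,0.0226,-0.0021,0.957])

```text
clock: 17.92
eef_pos: [578.0, -0.8, 129.3]
eef_rot: [1.567, 0.794, 1.313]
wrist_force: [-4.2, 4.3, 24.8]
finger_gap: 91.9
```

```bash
python3 look.py t9
```

```text
17.925 [578.   -0.8 129.3] [1.567 0.794 1.313] [-4.2   4.33 24.81] [-0.38  0.51  1.64  0.83  1.24 -2.08]
```

View pics/t9b.png

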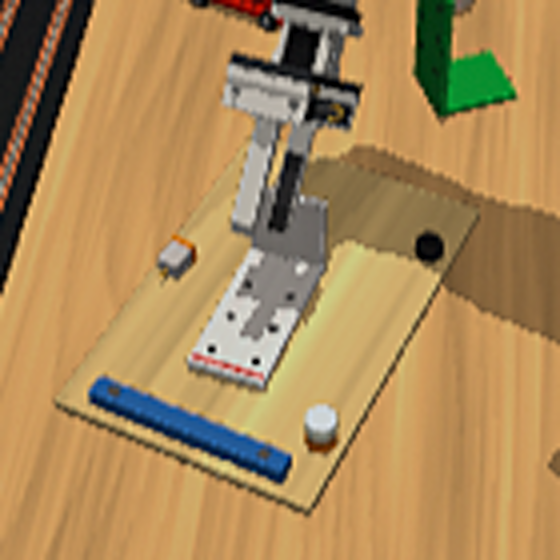

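View pics/t9a.png

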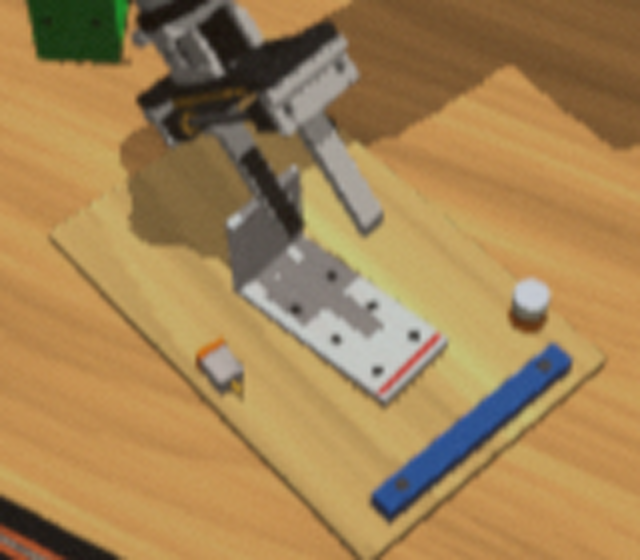

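Run:
```python
from meas import *
inner("t9",[(340,270),(430,335),(380,390),(262,292)]);inner("t9",[(255,265),(310,290),(265,370),(205,352)],"b")
```

```text
a yaw 64.8 th 87.0 n479 s1.95 heel f 105.3 [587.9  34.4  24.1]
b yaw 98.8 th 86.8 n290 s1.82 heel f 56.1 [582.8  31.6  26.8]
```

About 86.5°, with the leg end some 9 mm up. The wrist's 25 N shows that the downward slide is pressing too hard, so I'll ease it the rest of the way with purely horizontal motion.

>>> jog_arm(series=[0,0,0,0.0001,0.0005,0.0003,0.957,0,0,0,0.0002,0.001,0.0005,0.957,0,0,0,0.0004,0.0015,0.0005,0.957,0,0,0,0.0005,0.002,0.0005,0.957,0,0,0,0.0006,0.0025,0.0005,0.957,0,0,0,0.0008,0.003,0.0005,0.957,0,0,0,0.0009,0.0035,0.0005,0.957,0,0,0,0.001,0.004,0.0005,0.957])

```text
clock: 19.02
eef_pos: [578.8, 3.2, 129.3]
eef_rot: [1.568, 0.795, 1.314]
wrist_force: [-1.7, 4.0, 18.9]
finger_gap: 91.9
```

```bash
python3 look.py u1
python3 - <<'E'
from meas import *
inner("u1",[(340,270),(430,340),(380,393),(262,292)]);inner("u1",[(255,265),(310,290),(265,372),(205,354)],"b")
E
```

```text
19.025 [578.8   3.2 129.3] [1.568 0.795 1.314] [-1.69  4.01 18.93] [-0.37  0.51  1.64  0.83  1.23 -2.08]
a yaw -0.4 th 89.3 n483 s1.84 heel f 174.1 [587.5  33.9  20.1]
b yaw 93.2 th 89.3 n302 s2.10 heel f -24.9 [583.   29.6  22.5]
```

View pics/u1a.png

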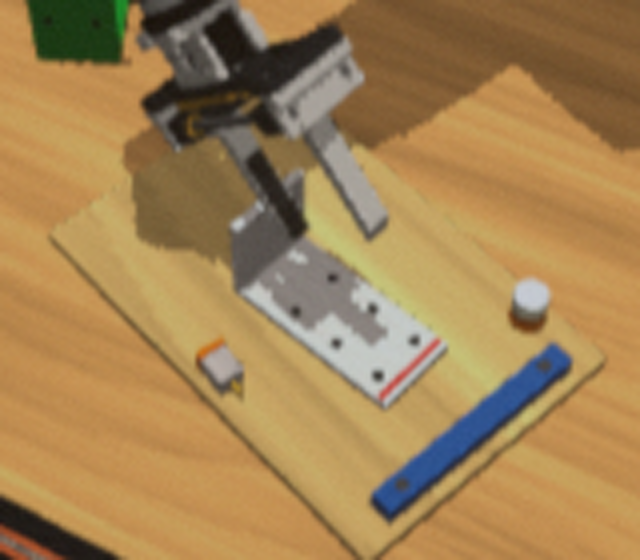

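>>> jog_arm(series=[0,0,0,0.0001,0.0005,0,0.957,0,0,0,0.0002,0.001,0,0.957,0,0,0,0.0004,0.0015,0,0.957,0,0,0,0.0005,0.002,0,0.957,0,0,0,0.0006,0.0025,0.0002,0.957,0,0,0,0.0008,0.003,0.0004,0.957,0,0,0,0.0009,0.0035,0.0006,0.957,0,0,0,0.001,0.004,0.0008,0.957])

```text
clock: 20.12
eef_pos: [578.9, 6.7, 127.8]
eef_rot: [1.572, 0.797, 1.317]
wrist_force: [-0.3, 0.5, 0.0]
finger_gap: 92.1
```

```bash
python3 look.py u2
python3 - <<'E'
from meas import *
inner("u2",[(340,270),(430,340),(380,393),(262,292)]);inner("u2",[(255,265),(310,290),(265,372),(205,354)],"b")
E
```

```text
20.125 [578.9   6.7 127.8] [1.572 0.797 1.317] [-0.32  0.46  0.05] [-0.36  0.51  1.65  0.83  1.23 -2.07]
a yaw -117.0 th 89.8 n476 s1.90 heel f 289.1 [587.4  33.7  19.7]
b yaw 82.7 th 89.5 n305 s2.10 heel f -115.7 [583.1  29.5  22.4]
```

View pics/u2a.png

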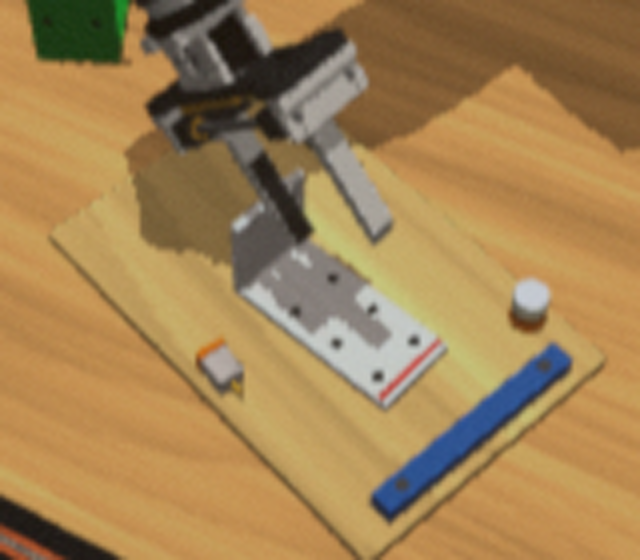

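View pics/u2b.png

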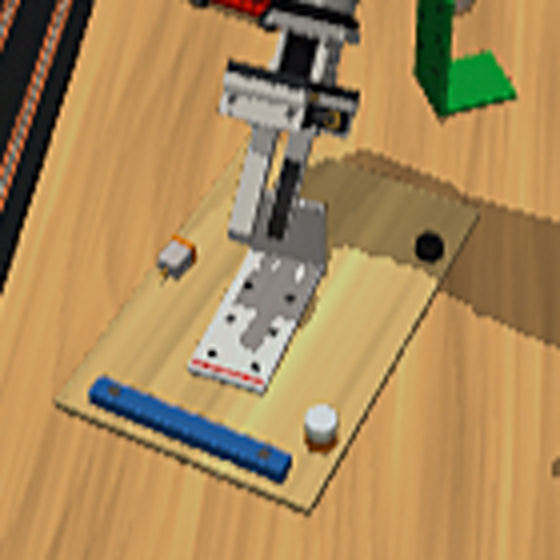

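The plate lies flat: force about 0, leg fit 89.6°, leg end (red line) at scene crop (385,402)–(442,348), about 50 mm from the fence. Next I'll retreat, turn the jaws crosswise and get behind the heel.

Run:
```python
from plan import *
from meas import S,T
a=load("u2a");b=load("u2b")
for z,ps,pt in((20,[(385,402),(446,348)],[(188,372),(264,390)]),):
    print([ray(a,*S(*q),z).round(1).tolist() for q in ps],[ray(b,*T(*q),z).round(1).tolist() for q in pt])
print("fence top",[ray(a,*S(*q),30).round(1).tolist() for q in((373,497),(556,345))],[ray(b,*T(*q),30).round(1).tolist() for q in((101,377),(290,456))])
yaw=np.radians(75.4);yb=np.radians(70.15);xb=np.array([np.cos(yb),np.sin(yb),0])
Rc=Rplate(yaw,np.radians(44.3),1);R=Rlat(yb,np.radians(10),-1)
print("rotvec",Ro.from_matrix(R@Rc.T).as_rotvec().round(3))
heel=np.array([564,-51.8,0])
tip=heel-15*xb+[0,0,18]; tcp=tip-R@[19,0,-8]; print("pre",tcp, "rel",tcp-[578.9,6.8,127.8])
fence=np.array([620.9,140.1]);yv=np.array([-xb[1],xb[0]])
```

```text
[[633.1, 83.6, 20.0], [572.3, 102.7, 20.0]] [[635.0, 88.8, 20.0], [568.6, 100.8, 20.0]]
fence top [[707.3, 111.0, 30.0], [538.2, 172.9, 30.0]] [[704.7, 108.8, 30.0], [538.2, 170.2, 30.0]]
rotvec [-0.236  0.842 -1.501]
pre [555.11110363 -76.42241968  35.32216189] rel [-23.78889637 -83.22241968 -92.47783811]
```

>>> jog_arm(series=[0,0,0,0.001,0.005,0.001,0.957,0,0,0,0.003,0.012,0.02,0.957,0,0,0,0.003,0.012,0.07,0.957,0,0,0,0.003,0.012,0.13,0.957,0,0,0,0,-0.02,0.16,0.5,-0.236,0.842,-1.501,-0.02,-0.06,0.16,0.0,-0.236,0.842,-1.501,-0.03,-0.105,0.16,-0.3,-0.236,0.842,-1.501,-0.03,-0.105,0.16,-0.36,-0.236,0.842,-1.501,-0.03,-0.105,0.16,-0.36,-0.236,0.842,-1.501,-0.03,-0.105,0.16,-0.36,-0.236,0.842,-1.501,-0.03,-0.105,0.16,-0.36,-0.236,0.842,-1.501,-0.03,-0.105,0.16,-0.36,-0.236,0.842,-1.501,-0.03,-0.105,0.16,-0.36,-0.236,0.842,-1.501,-0.03,-0.105,0.16,-0.36,-0.236,0.842,-1.501,-0.03,-0.105,0.16,-0.36,-0.236,0.842,-1.501,-0.03,-0.105,0.16,-0.36,-0.236,0.842,-1.501,-0.03,-0.105,0.16,-0.36,-0.236,0.842,-1.501,-0.03,-0.105,0.16,-0.36,-0.236,0.842,-1.501,-0.03,-0.105,0.16,-0.36])

```text
clock: 22.6
eef_pos: [549.1, -98.5, 288.4]
eef_rot: [3.136, 1.397, 1.219]
wrist_force: [-0.5, 0.0, 0.8]
finger_gap: 29.9
```

```bash
python3 look.py u3
python3 - <<'E'
from plan import *
from cell import manip
s=manip.read_state();yb=np.radians(70.15);R=Rlat(yb,np.radians(10),-1)
print((Ro.from_matrix(R)*Ro.from_euler('xyz',s["eef_rot"]).inv()).as_rotvec(),np.array([555.1,-76.4,35.3])-s["eef_pos"])
E
```

```text
22.6 [549.1 -98.5 288.4] [3.136 1.397 1.219] [-0.51  0.02  0.76] [-0.32  0.27  1.43  0.18  1.45  0.  ]
[0.00070985 0.0004752  0.00069125] [   5.97944932   22.04234434 -252.96714016]
```

View pics/u3a.png

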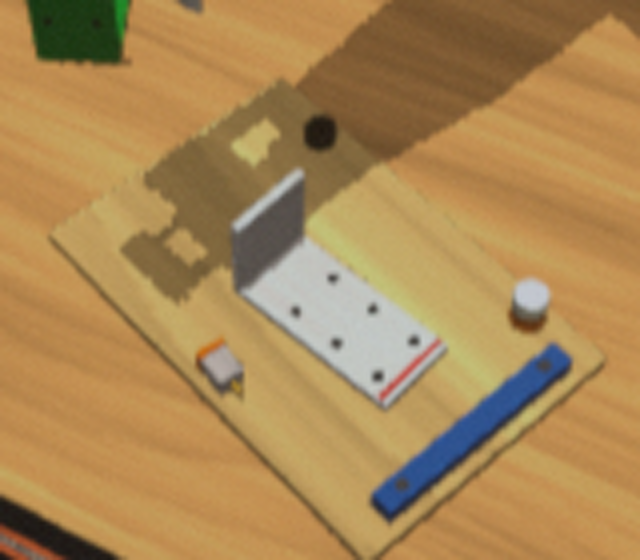

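The plate lies flat and stable, leg end at scene crop (385,402)–(445,348), heel at (237,290). Now descending behind it.

>>> jog_arm(series=[0,0,0,0,0,-0.05,-0.36,0,0,0,0,0,-0.11,-0.36,0,0,0,0,0,-0.17,-0.36,0,0,0,0,0,-0.22,-0.36,0,0,0,0,0,-0.245,-0.36,0,0,0,0,0,-0.253,-0.36,0,0,0,0.003,0.011,-0.253,-0.36,0,0,0,0.006,0.022,-0.253,-0.36,0,0,0,0.006,0.022,-0.253,-0.36])

```text
clock: 23.82
eef_pos: [555.8, -75.4, 36.2]
eef_rot: [3.129, 1.397, 1.212]
wrist_force: [0.8, 0.8, 0.6]
finger_gap: 29.9
```

```bash
python3 look.py u4
```

```text
23.825 [555.8 -75.4  36.2] [3.129 1.397 1.212] [0.84 0.78 0.55] [-0.28  0.54  1.67  0.22  0.93 -0.06]
```

View pics/u4b.png

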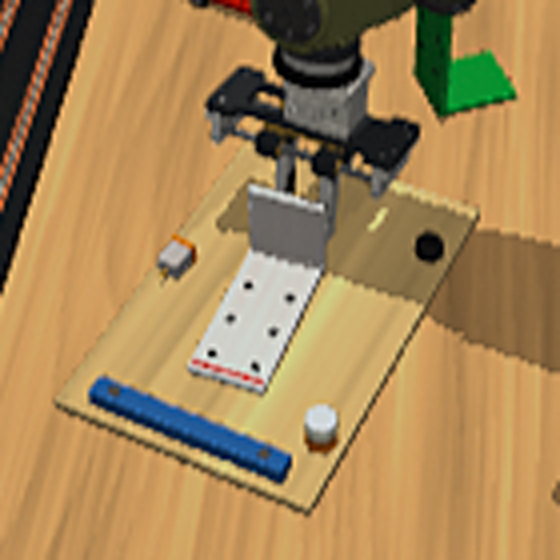

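View pics/u4a.png

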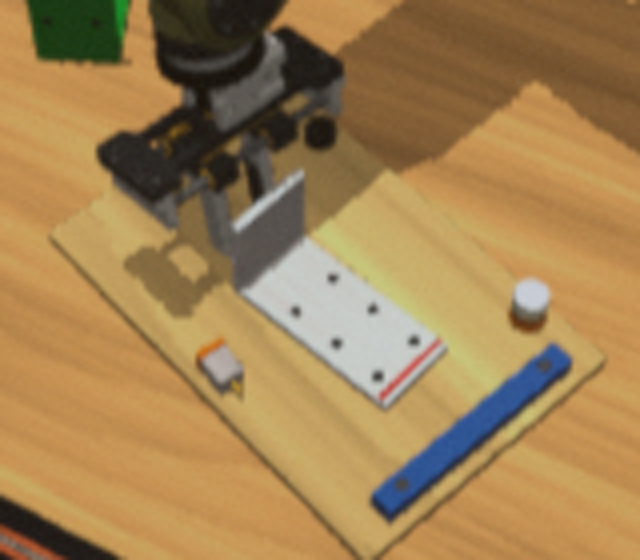

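>>> jog_arm(series=[0,0,0,0.004,0.002,0,-0.36,0,0,0,0.005,0.005,0,-0.36,0,0,0,0.006,0.0075,0,-0.36,0,0,0,0.007,0.0105,0,-0.36,0,0,0,0.008,0.013,0,-0.36,0,0,0,0.009,0.016,0,-0.36,0,0,0,0.01,0.0185,0,-0.36,0,0,0,0.011,0.0215,0,-0.36,0,0,0,0.012,0.0245,0,-0.36,0,0,0,0.013,0.0275,0,-0.36,0,0,0,0.014,0.03,0,-0.36,0,0,0,0.015,0.033,0,-0.36,0,0,0,0.016,0.036,0,-0.36,0,0,0,0.017,0.0385,0,-0.36,0,0,0,0.018,0.0415,0,-0.36,0,0,0,0.019,0.044,0,-0.36])

```text
clock: 25.92
eef_pos: [574.2, -32.2, 35.2]
eef_rot: [3.138, 1.397, 1.22]
wrist_force: [-1.0, -2.0, 0.5]
finger_gap: 30.1
```

```bash
python3 look.py u5
```

```text
25.925 [574.2 -32.2  35.2] [3.138 1.397 1.22 ] [-0.97 -2.    0.47] [-0.19  0.56  1.64  0.22  0.92  0.02]
```

View pics/u5b.png

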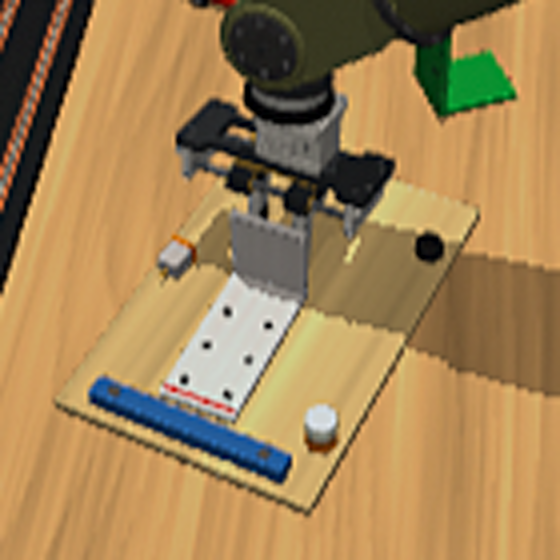

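View pics/u5a.png

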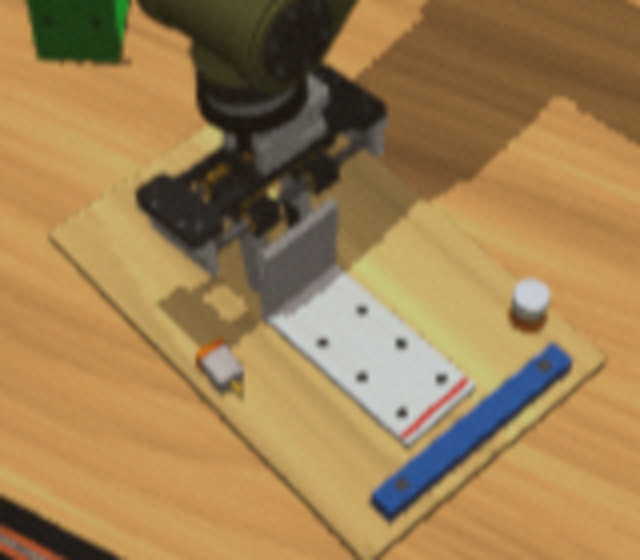

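The plate slides straight and square under a light 2 N push. Its end is at scene crop (406,442)–(472,388), with the fence just ahead. Measuring the gap.

```bash
cat >> meas.py <<'E'
def gap(n,ps,pt):
    yb=np.radians(70.15);xb=np.array([np.cos(yb),np.sin(yb)]);F=np.array([620.9,140.1])
    a=load(n+"a");b=load(n+"b")
    for c,G,pp in((a,S,ps),(b,T,pt)):
        q=[ray(c,*G(*p),20)[:2] for p in pp]; d=q[1]-q[0]
        print("gaps",[round(float((F-x)@xb),1) for x in q],"yaw",np.degrees(np.arctan2(d[1],d[0]))-90)
E
python3 - <<'E'
from meas import *
gap("u5",[(406,440),(474,386)],[(162,393),(236,416)])
E
```

```text
gaps [17.5, 16.2] yaw 68.99269250013342
gaps [14.9, 21.3] yaw 75.58748653994468
```

>>> jog_arm(series=[0,0,0,0.001,0.003,0,-0.36,0,0,0,0.002,0.0055,0,-0.36,0,0,0,0.003,0.0085,0,-0.36,0,0,0,0.004,0.0115,0,-0.36,0,0,0,0.0047,0.013,0,-0.36,0,0,0,0.005,0.014,0,-0.36,0,0,0,0.0054,0.015,0,-0.36])

```text
clock: 26.9
eef_pos: [579.1, -18.7, 35.2]
eef_rot: [3.14, 1.399, 1.223]
wrist_force: [-9.5, -18.3, 5.4]
finger_gap: 30.1
```

```bash
python3 look.py u6
python3 - <<'E'
from h import *
a=load("u6a");b=load("u6b")
crop("u6z",a,320,230,75,65,8);crop("u6y",b,245,230,75,50,8)
E
```

```text
26.9 [579.1 -18.7  35.2] [3.14  1.399 1.223] [ -9.52 -18.26   5.38] [-0.17  0.57  1.63  0.21  0.92  0.05]
```

View pics/u6z.png

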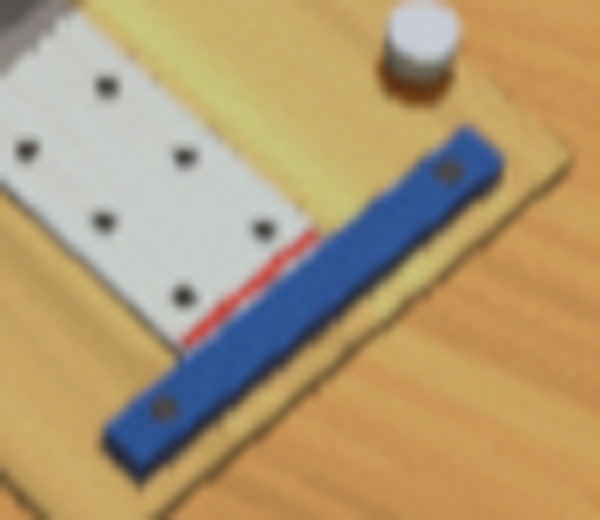

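View pics/u6y.png

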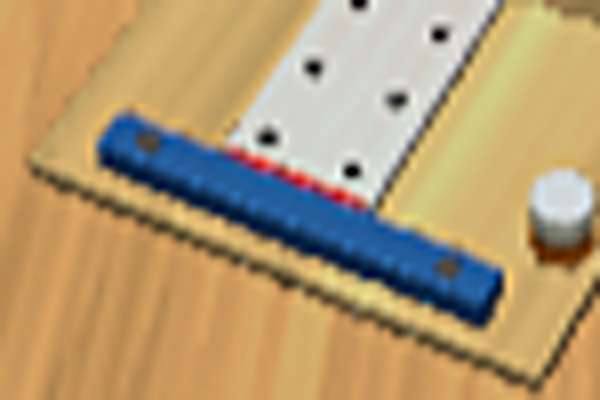

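```bash
cat > red.py <<'E'
import sys
from h import *
def redline(n):
    for cam in"ab":
        c=load(n+cam); im=c["color"].astype(int); sc=4
        w=np.clip(im[...,2]-np.maximum(im[...,1],im[...,0])-60,0,None).astype(float)
        # limit to the leg end region: near fence
        v,u=np.mgrid[:400,:640]; d=np.stack([(u-c["cx"])/c["fx"],(v-c["cy"])/c["fy"],np.ones_like(u,float)],-1)@c["pose"][:3,:3].T
        k=(20-c["pose"][2,3])/d[...,2]; P=c["pose"][:3,3]+d*k[...,None]
        w[np.hypot(P[...,0]-615,P[...,1]-125)>60]=0
        yb=np.radians(70.15);xb=np.array([np.cos(yb),np.sin(yb)]);yv=np.array([-xb[1],xb[0]]);F=np.array([620.9,140.1])
        m=w>15; q=P[m][:,:2]-F; X=q@xb;Y=q@yv; W=w[m]
        co=np.polyfit(Y,X,1,w=np.sqrt(W))
        print(cam,m.sum(),"red y %.1f..%.1f"%(Y.min(),Y.max()),"x mid %.1f"%np.polyval(co,Y.mean()),"yaw rel board deg %.2f"%(-np.degrees(np.arctan(co[0]))))
        # blue fence near-face direction: fence top outline
        hsv=cv2.cvtColor(c["color"],cv2.COLOR_BGR2HSV); mb=((hsv[...,0]>95)&(hsv[...,0]<125)&(hsv[...,1]>120)).astype(np.uint8)
        k=(30-c["pose"][2,3])/d[...,2]; P2=c["pose"][:3,3]+d*k[...,None]; q=P2[...,:2]-F; sel=(mb>0)&(abs(q@xb)<45)&(abs(q@yv)<110)
        X=(q@xb)[sel];Y=(q@yv)[sel];co=np.polyfit(Y,X,1);print("   fence y %.1f..%.1f x %.1f..%.1f yaw rel %.2f"%(Y.min(),Y.max(),X.min(),X.max(),-np.degrees(np.arctan(co[0]))))
if __name__=="__main__": redline(sys.argv[1])
E
python3 red.py u6; python3 -c "
from cell import manip;print(manip.read_state()['moment'])"
```

```text
a 27 red y -41.7..18.7 x mid -8.9 yaw rel board deg 0.87
   fence y -91.2..87.0 x 0.4..19.6 yaw rel -0.09
b 19 red y -42.7..18.9 x mid -10.8 yaw rel board deg 0.00
   fence y -90.5..91.0 x -0.5..25.3 yaw rel -0.48
[-2.65071819  1.56618874  0.23204279]
```

The plate is at the fence with yaw about 0.5–0.9° off, within measurement noise. I'll make sure of it: back off, close the fingers and push once lightly at the middle so the end seats itself against the fence.

>>> jog_arm(series=[0,0,0,-0.001,-0.003,0,-0.36,0,0,0,-0.005,-0.012,0,-0.36,0,0,0,-0.006,-0.0125,0,-0.7,0,0,0,-0.006,-0.0125,0,-1,0,0,0,-0.006,-0.0125,0,-1,0,0,0,-0.006,-0.0125,0,-1,0,0,0,-0.006,-0.0125,0,-1,0,0,0,-0.004,-0.007,0,-1,0,0,0,-0.003,-0.004,0,-1,0,0,0,-0.0026,-0.0025,0,-1,0,0,0,-0.0023,-0.0015,0,-1])

```text
clock: 28.38
eef_pos: [577.3, -18.8, 35.2]
eef_rot: [3.138, 1.397, 1.22]
wrist_force: [-1.1, -3.3, 0.0]
finger_gap: 0.5
```

>>> jog_arm(series=[0,0,0,0.0002,0.0005,0,-1,0,0,0,0.0004,0.001,0,-1,0,0,0,0.0005,0.0014,0,-1,0,0,0,0.0005,0.0014,0,-1])

```text
clock: 28.88
eef_pos: [577.4, -18.5, 35.2]
eef_rot: [3.139, 1.398, 1.221]
wrist_force: [-4.8, -8.6, 1.7]
finger_gap: 0.4
```

```bash
python3 look.py u7; python3 red.py u7
```

```text
28.875 [577.4 -18.5  35.2] [3.139 1.398 1.221] [-4.82 -8.63  1.66] [-0.17  0.56  1.64  0.21  0.92  0.05]
a 26 red y -41.7..18.7 x mid -9.0 yaw rel board deg 0.74
   fence y -91.2..87.0 x 0.7..19.5 yaw rel -0.13
b 18 red y -37.7..18.9 x mid -10.7 yaw rel board deg 0.24
   fence y -90.5..91.0 x -0.5..25.3 yaw rel -0.44
```

It is firmly seated: a central 10 N push produced no further motion or rotation. Now I'll move clear.

>>> jog_arm(series=[0,0,0,-0.001,-0.003,0,-1,0,0,0,-0.004,-0.012,0,-1,0,0,0,-0.012,-0.035,0,-1,0,0,0,-0.018,-0.05,0.02,-1,0,0,0,-0.018,-0.05,0.07,-1,0,0,0,-0.018,-0.05,0.13,-1,0,0,0,-0.018,-0.05,0.19,-1,0,0,0,-0.03,-0.09,0.22,-1,0,0,0,-0.03,-0.09,0.22,-1,0,0,0,-0.03,-0.09,0.22,-1])

```text
clock: 30.22
eef_pos: [547.5, -107.3, 254.3]
eef_rot: [-3.138, 1.397, 1.227]
wrist_force: [1.1, 0.7, -0.5]
finger_gap: 0.4
```

```bash
python3 look.py u8; python3 red.py u8
python3 - <<'E'
from meas import *
a=load("u8a");b=load("u8b")
crop("u8z",a,300,205,95,85,7);crop("u8y",b,240,190,85,95,6)
E
```

```text
30.225 [ 547.5 -107.3  254.3] [-3.138  1.397  1.227] [ 1.13  0.68 -0.46] [-0.34  0.29  1.48  0.18  1.38 -0.02]
a 26 red y -41.7..18.7 x mid -9.0 yaw rel board deg 0.68
   fence y -91.2..87.0 x 0.7..19.7 yaw rel -0.17
b 18 red y -37.7..18.9 x mid -10.7 yaw rel board deg 0.24
   fence y -90.5..91.0 x -0.5..25.3 yaw rel -0.48
```

View pics/u8z.png

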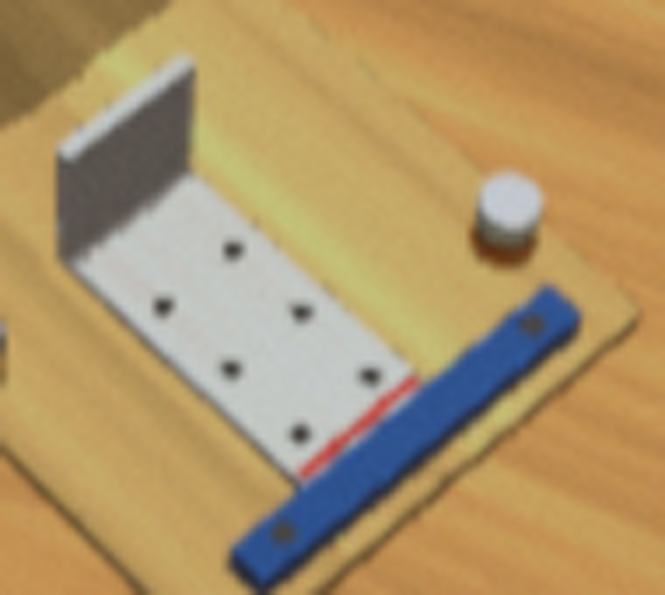

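View pics/u8y.png

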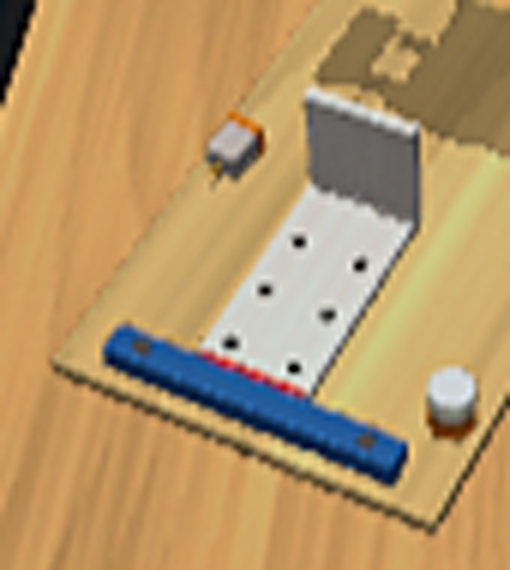

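View pics/u8a.png

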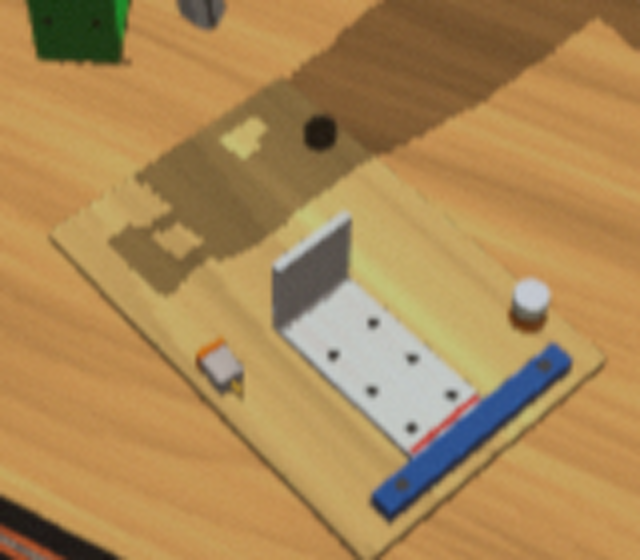

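Run:
```python
from h import *
a=load("u8a");b=load("u8b")
A=lambda x,y:(x/7-.43+300,y/7-.43+205);B=lambda x,y:(x/6-.42+240,y/6-.42+190)
yb=np.radians(70.15);xb=np.array([np.cos(yb),np.sin(yb)]);F=np.array([620.9,140.1])
def rep(nm,p,q):
    d=q-p;print(nm,"dist to fence",round(float((F-p[:2])@xb),1),round(float((F-q[:2])@xb),1),"yaw rel",round(np.degrees(np.arctan2(d[1],d[0]))-90-70.15,2))
rep("inner corner scene (expect 142)",ray(a,*A(72,258),20),ray(a,*A(193,172),20))
rep("foot top outer side+scene",two(a,A(58,150),b,B(306,92)),two(a,A(190,57),b,B(417,128)))
rep("inner corner side",ray(b,*B(313,185),20),ray(b,*B(416,225),20))
# foot inner-face plane yaw
from meas import leg
for c,poly in((a,[A(62,170),A(188,80),A(188,165),A(66,250)]),(b,[B(312,105),B(412,138),B(412,215),B(316,182)])):
    n,m,k,s=leg(c,poly);print("foot plane yaw rel",np.degrees(np.arctan2(n[1],n[0]))-70.15,"tilt",np.degrees(np.arcsin(n[2])),"dist to fence",(F-m[:2])@xb,k,s)
```

```text
inner corner scene (expect 142) dist to fence 144.4 142.3 yaw rel -1.77
foot top outer side+scene dist to fence 148.1 147.5 yaw rel -0.43
inner corner side dist to fence 144.6 143.9 yaw rel -0.59
foot plane yaw rel 0.904808146640363 tilt -0.22611388619176145 dist to fence 142.9914291644357 152 0.7800622948641341
foot plane yaw rel 0.058418364309105186 tilt -0.46025252835617264 dist to fence 145.34141753222713 155 1.3106326208318568
```

All checks fit a flush seat. The tyre (320,132), motor (220,367) and jar (530,302) are where they were in the earlier crops. Handing in.

```bash
python3 -c "
from cell import manip
s=manip.read_state();print(s['clock'],s['wrist_force']);print(manip.sign_off())"
```

```text
30.325 [0.66365506 0.5037223  0.97180834]
the job is handed in; nothing more can be done
None
```

The angle plate is lying flat on the board with the end of its tall leg up against the blue fence. I handed the job in at 30.3 s with the arm clear.

**Tipping:** The front finger pushed the tall leg to just past balance. The rear finger then held back the short leg all the way down, and the heel did not visibly slip. The force was about 0 N once the leg was flat.

**Pushing:** I pushed it about 50 mm with both fingertips behind the heel until it met the fence. I then seated it with one central push of about 10 N using closed fingers, which produced no further movement.

**Last checks:**
- **Flat:** the short leg stands vertical to within 0.5°.
- **Against the fence:** its inner face measures 143–145 mm from the fence, where 142 mm means full contact. The difference is within the roughly 2 mm camera calibration.
- **Square:** the yaw readings disagreed. Most fell between −0.6° and +0.9°, and one corner reading gave −1.8°. That is about the measurement noise, so I judged squareness mainly from the central push causing no rotation.
- **Other objects:** the tyre, motor and jar are where they started in the images. I did not measure the items on the table again, but the arm met no unexpected contact.

**Harder pressing than intended:** the wrist force reached about 25 N for a moment near the end of the lowering, 21 N when the plate met the fence, and 13 N when both fingers briefly wedged in the angle. All were well under the limits, but heavier than the light touch you asked for.

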